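Refit the greywater filter box in the laundry area

TASK

Put the rinsed filter cassettes back into the greywater filter box: swing the clasp on its front free, open the lid all the way, lift the slotted hold-down cover off its two studs and lay it on the bench. Stand every cassette that is on the drain mat upright in the box (there is room for three side by side, handles up), then set the cover back down flat on both studs, shut the lid and swing the clasp fully home over it. Leave the other things on the bench and crates where they are.

Things in the scene. Friction and masses are not known exactly. Their poses are not given: they have to be found in the camera images.
- filter_box: Grey plastic filter box, fixed, 150 (x, depth) x 270 (y, width) x 126 mm high without its lid, walls 5 mm. Origin: centre of its underside; x points from its front (clasp side, towards the robot) to its back, y to its left, z up. It stands on the left or the right half of the bench, the drain mat on the other. Two hose stubs stick out 50 mm at the back.
- bay (a point): Middle of the box's inner floor, 6 mm above the bench; axes as the box's. Inside, 140 (x) x 260 (y) mm are free but for the two studs. The three places for cassettes, ribs along x, are at y = -56, 0 and +56 mm from here.
- stud_left (a point): Shoulder of the left (box +y) of two studs that carry the cover, 101 mm left of the box's middle, 80 mm above the bench: below it a foot 20 mm thick, above it a pin 9 mm thick and 28 mm tall with a tapered end. The cover rests on both shoulders with the pins through its holes.
- stud_right (a point): The same on the right-hand stud, 101 mm right of the middle.
- latch (a joint): Clasp: black lever, 34 mm wide, 121 mm tall, at the middle of the box's front, hinged at its lower end about the box's y axis. 0 = closed, upright, its hook 12 mm over the lid's front edge with 4 mm play: it then blocks the lid. Grows to 1.5 rad as its top swings out towards the robot and down; well clear of the lid from 0.7. It stays where it is left; about 0.5 N at the tab moves it.
- latch_tab (a point): Grip point on the clasp's thumb tab (30 mm wide along the box's y, 8 mm thick, reaching 17 mm beyond this point), 103 mm from the clasp's hinge along the lever and 4 mm to its front. z points along the lever away from its hinge, y along the hinge. Closed, it is 169 mm above the bench. It can be pinched across its 30 mm width, so that it pivots between the fingers.
- latch_hinge (a point): Point on the clasp's hinge axis, in the middle of the clasp: 10 mm before the box's front face and 66 mm above the bench.
- lid (a joint): Lid of the box (152 x 276 x 10 mm, 0.22 kg), hinged along the back rim of the box about the box's y axis. 0 = shut; grows to 1.8 rad (leaning back a little) as the front edge is raised. A stiff hinge: it stays where it is left; about 3 N at a tab moves it.
- lid_tab_left (a point): Grip point on the left (box +y) of two black pull tabs on the lid's front edge: 30 mm wide (y), 12 mm thick, standing out 40 mm; the point is 26 mm out from the edge, mid thickness, 80 mm left of the middle, 178 mm from the hinge axis. x points to the hinge, z is the lid's upper side. Shut, it is 131 mm above the bench. Pinched across its width it pivots between the fingers.
- lid_tab_right (a point): The same on the right-hand (box -y) pull tab, 80 mm right of the middle.
- lid_hinge (a point): Point on the lid's hinge axis at its middle, 126 mm above the bench (5 mm below the lid tabs' points when shut), at the box's back face.
- cover_grip (a point): Loose hold-down cover: white slotted plate 96 (x) x 232 (y) x 6 mm, 0.2 kg, a 15 mm hole on its long midline 101 mm either side of the centre, an upright bar handle in the middle 12 mm thick (x), 60 long (y), 36 tall. The point lies in the handle, 29 mm above the plate's underside; z up, y along plate and handle. Seated, it is 109 mm above the bench over the box's origin, either way round.
- mat: Dark drain mat, fixed, 270 x 270 x 4 mm, the cassettes' starting place. Origin: centre of its underside.
- cassette1_mid (a point): Filter cassette: white block with grey mesh, 90 (x) x 50 (y) x 40 mm tall, and on its top an upright handle rib 12 mm thick (y), 50 long (x), 28 tall; 68 mm tall in all, about 0.12 kg. The point is half-way up, 34 mm above its underside; z up, x along the rib. Two or three of four are present.
- cassette2_mid (a point): Another such cassette (may be absent).
- cassette3_mid (a point): Another such cassette (may be absent).
- cassette4_mid (a point): Another such cassette (may be absent).
- pump_bottle: Bystander: white pump bottle, 66 mm wide, 175 mm tall; origin at its underside.
- peg_cup: Bystander: white ceramic cup of wooden pegs on top of the stacked crates at the bench's right side.
- lint_brush: Bystander: steel lint brush, 190 mm long, lying on the bench.
- stopper: Bystander: dark sink stopper, 66 mm across, 50 mm tall.
- soap_dish: Bystander: soap bar on a round white dish, 116 mm across, 44 mm tall.
- bleach: Bystander: tall white bottle, 80 mm wide, 210 mm tall.
There are look-alikes about, which are no part of the job. Leave any orange, red or yellow look-alike of the part that bears cassette1_mid alone.

How it is judged:
On the way, in this order (a step that is already met when the one before it is completed fails the run):
1. the clasp is swung well free (past 0.4 rad) with the lid still shut (value of joint latch above 0.4 rad and value of joint lid below 0.06 rad), for 0.2 s.
2. the lid is opened to upright (past 1.3 rad) (value of joint lid above 1.3 rad), for 0.2 s.
3. the cover has been lifted off the studs and lies flat outside the box (horizontal distance between cover_grip and filter_box above 0.12 m and height (world z) of cover_grip below 0.06 m and angle between cover_grip's own z axis and vertical below 0.3 rad), for 0.2 s.
4. every cassette stands upright in the box while the cover is still off (x of cassette1_mid in the frame of filter_box between -0.06 and 0.06 m and y of cassette1_mid in the frame of filter_box between -0.12 and 0.12 m and z of cassette1_mid in the frame of filter_box between 0.03 and 0.05 m and angle between each of cassette1_mid, cassette2_mid, cassette3_mid, cassette4_mid's own z axis and vertical below 0.15 rad and x of cassette2_mid in the frame of filter_box between -0.06 and 0.06 m and y of cassette2_mid in the frame of filter_box between -0.12 and 0.12 m and z of cassette2_mid in the frame of filter_box between 0.03 and 0.05 m and x of cassette3_mid in the frame of filter_box between -0.06 and 0.06 m and y of cassette3_mid in the frame of filter_box between -0.12 and 0.12 m and z of cassette3_mid in the frame of filter_box between 0.03 and 0.05 m and x of cassette4_mid in the frame of filter_box between -0.06 and 0.06 m and y of cassette4_mid in the frame of filter_box between -0.12 and 0.12 m and z of cassette4_mid in the frame of filter_box between 0.03 and 0.05 m and horizontal distance between cover_grip and filter_box above 0.12 m), for 0.2 s.
5. the cover lies flat on both studs again, over the cassettes (x of cassette1_mid in the frame of filter_box between -0.06 and 0.06 m and y of cassette1_mid in the frame of filter_box between -0.12 and 0.12 m and z of cassette1_mid in the frame of filter_box between 0.03 and 0.05 m and angle between each of cassette1_mid, cassette2_mid, cassette3_mid, cassette4_mid's own z axis and vertical below 0.15 rad and x of cassette2_mid in the frame of filter_box between -0.06 and 0.06 m and y of cassette2_mid in the frame of filter_box between -0.12 and 0.12 m and z of cassette2_mid in the frame of filter_box between 0.03 and 0.05 m and x of cassette3_mid in the frame of filter_box between -0.06 and 0.06 m and y of cassette3_mid in the frame of filter_box between -0.12 and 0.12 m and z of cassette3_mid in the frame of filter_box between 0.03 and 0.05 m and x of cassette4_mid in the frame of filter_box between -0.06 and 0.06 m and y of cassette4_mid in the frame of filter_box between -0.12 and 0.12 m and z of cassette4_mid in the frame of filter_box between 0.03 and 0.05 m and x of cover_grip in the frame of filter_box between -0.007 and 0.007 m and y of cover_grip in the frame of filter_box between -0.007 and 0.007 m and z of cover_grip in the frame of filter_box between 0.104 and 0.113 m and angle between cover_grip's own z axis and vertical below 0.05 rad and angle between the y axis of cover_grip and the y axis of filter_box, either way round below 0.1 rad and value of joint lid above 0.8 rad), for 0.2 s.
At the end, for the whole second after the job is handed in: every present cassette stands upright (within 0.15 rad) on the box's floor between its walls; the cover lies flat on both studs (handle within 7 mm of the box's middle, height within 5 mm, tilt under 0.05 rad); the lid is shut (under 0.04 rad) and the clasp is home over it (under 0.1 rad) (x of cassette1_mid in the frame of filter_box between -0.06 and 0.06 m and y of cassette1_mid in the frame of filter_box between -0.12 and 0.12 m and z of cassette1_mid in the frame of filter_box between 0.03 and 0.05 m and angle between each of cassette1_mid, cassette2_mid, cassette3_mid, cassette4_mid's own z axis and vertical below 0.15 rad and x of cassette2_mid in the frame of filter_box between -0.06 and 0.06 m and y of cassette2_mid in the frame of filter_box between -0.12 and 0.12 m and z of cassette2_mid in the frame of filter_box between 0.03 and 0.05 m and x of cassette3_mid in the frame of filter_box between -0.06 and 0.06 m and y of cassette3_mid in the frame of filter_box between -0.12 and 0.12 m and z of cassette3_mid in the frame of filter_box between 0.03 and 0.05 m and x of cassette4_mid in the frame of filter_box between -0.06 and 0.06 m and y of cassette4_mid in the frame of filter_box between -0.12 and 0.12 m and z of cassette4_mid in the frame of filter_box between 0.03 and 0.05 m and x of cover_grip in the frame of filter_box between -0.007 and 0.007 m and y of cover_grip in the frame of filter_box between -0.007 and 0.007 m and z of cover_grip in the frame of filter_box between 0.104 and 0.113 m and angle between cover_grip's own z axis and vertical below 0.05 rad and angle between the y axis of cover_grip and the y axis of filter_box, either way round below 0.1 rad and value of joint lid below 0.04 rad and value of joint latch below 0.1 rad); the robot touches nothing.
It fails at once if a bystander is pushed more than 40 mm from where it was (distance of any of pump_bottle, peg_cup, lint_brush, stopper, soap_dish, bleach from where it was at the start of the episode above 0.04 m).
It fails at once if a bystander is knocked over (angle between any of pump_bottle, peg_cup, lint_brush, stopper, soap_dish, bleach's own z axis and vertical above 0.5 rad).
Of cassette1, cassette2, cassette3, cassette4 only 2 to 3 are there at a start; the rules pass over those that are not, and their reading is None.
At some moment in a run one of cassette1, cassette2, cassette3, cassette4 may be knocked a few centimetres aside while the robot is not near it.
Once in a run the grip may slacken for a moment while it holds something.
It also fails if it takes over 210 s, if anything falls off the work surface, if the arm or the gripper's body presses on something with over 40 N, if the wrist force passes 120 N, or if a joint passes its speed limit or range.

ROBOT

A 6-joint arm with a two-finger parallel gripper is mounted at the origin on the work surface. World frame = base frame: x ahead of the robot, y to its left, z up, the work surface at z = 0. Lengths are in m, angles in rad, forces in N, time in s.
With the tool pointing down it reaches from about 0.35 to 0.725 m from the base axis. Payload 6 kg.
Tool frame: the origin (TCP) lies at the very end of the fingers, on their centre line; the grasp point (between the pads) lies 19 mm behind it; z points along the fingers, y is the line along which they close (so a half turn about z gives the same grasp; the last joint's range is limited). The gripper opens to 85 mm and grips with 20 to 120 N. Pads are 22 mm wide; open, the fingers measure 114 mm over their backs; the gripper's body (76 mm by 85 mm) begins 54 mm behind the grasp point. The pads swing forward as they close: fully open they stand 13 mm farther back than shut.
Start: joints at [1.451, 0.04, 0.085, 0, -1.615, -0.334], TCP at [0.263, 0.539, 0.231] pointing down, gripper open.
Joint ranges: [-2.56, 2.56], [-1.29, 2.01], [-1.08, 1.49], [-3.29, 1.98], [-2.81, -0.18], [-2.99, 2.99]. Speed limits (rad/s): [2.57, 2.57, 3.01, 3.14, 3.14, 3.14].

INTERFACE

Orientations are given as a 3x3 rotation matrix whose columns are the frame's x, y, z axes.
In Python, from workcell import * gives the robot as it stands.
- The arm moves only by the tool move_arm, never from a script. Its argument "commands" is a list of rows, each an object of numbers: "x", "y", "z": the shift along the tool's x, y, z normalised to -1 to 1, where 1 is 50 cm; "wx", "wy", "wz": the turn, a rotation vector about the tool's x, y, z normalised to -1 to 1, where 1 is 90 degrees. A call has 1 to 10 rows; each row is the pose to reach, as a shift and turn from the pose commanded when the call began, along the tool's axes at that moment; what a row does not reach only later rows make up. A row lasts 1/12 s, in which the tool goes at most 41.7 mm and 7.16 degrees, less where a joint would pass 70% of its speed; a pose out of reach is approached as far as the arm can. A call with a number of a shift or a turn outside -1 to 1 is refused whole. A call with a gripper value outside its range is refused whole. "hand" is the opening, from -1 (shut) to 1 (fully open), set as the call begins (left out, the last holds). The fingers move at their own pace and stop on an object; "grip_force" is the grip in N (left out, the last holds). Time passes only in rows, so rows that repeat a pose let the fingers close. It gives the time, the measured TCP pose, the force, the opening and the grip force at its end, in the units of the state.
- state(): the state, without advancing time (a new reading comes with each control period).
- snapshot(name): name is "scene" or "side" or "wrist"; returns the picture (400x640x3 uint8, blue, green, red); there is no depth.
- calibration(name): a dict with "camera_matrix" (3x3 intrinsics, pixels), "cam_to_world" (4x4, takes a point from camera to world coordinates). Camera axes: x right, y down, z forward; pixel columns grow to the right and rows downward; lengths in m; the calibration is good to about 2 mm. A picture is of the moment at which its call begins: read the wrist's pose just before it. calibration takes no time and is no camera call; for the wrist camera it gives the pose at the moment of the call.
- close_job(): hands the job in; it is judged then, once.
The state is a dict: "time_s": time; "qpos": joint angles; "joint_velocities": joint speeds; "effort": joint torques, N m; "ee_pos": TCP position; "eef_rot": TCP orientation; "ft_force": force on the tool from outside, world axes, zero at the start; "torque": the same for the moment, N m; "gripper_width": finger opening in m; "grasp_force": force on a finger pad.
Only numpy, scipy, OpenCV 4.12 (cv2) and the standard library are available. Lean on these libraries where they do the work, as an engineer would, in place of code of your own. Each camera call takes 0.05 s, during which the arm holds its last target. There are 200 camera calls.

## Working session

There is one attempt and no reset: what is moved stays moved. The work goes in short steps, Python scripts to look and compute and a tool call to move; the robot and the scene stay as the last step left them, time stands still between calls to the robot, and variables do not carry over. Pictures are saved under pics/ and viewed, at most 14 in all, crops included, and the job is handed in when it is done.

Besides the shell and the picture viewer there is one more tool, called after "Request:" as name([rows], argument=value, ...), one row to a line, values as JSON. move_arm: Moves the arm, as the interface text tells. Scaled input: -1 to 1 covers 50 cm each way for a shift and 90 degrees each way for a turn. Its arguments: {"type":"object","properties":{"commands":{"type":"array","items":{"type":"object","properties":{"x":{"type":"number"},"y":{"type":"number"},"z":{"type":"number"},"wx":{"type":"number"},"wy":{"type":"number"},"wz":{"type":"number"}}}},"hand":{"type":"number"},"grip_force":{"type":"number"}},"required":["commands"]}

```bash
ls; mkdir -p pics; python3 - <<'E'
from workcell import *
import cv2
for n in ("scene","side"):
    cv2.imwrite(f"pics/{n}0.png",snapshot(n)); c=calibration(n); print(n,c["camera_matrix"],c["cam_to_world"])
s=state();print(s)
E
```

```text
pics
scene [[499.17164667   0.         321.48750824]
 [  0.         499.17164667 198.34954375]
 [  0.           0.           1.        ]] [[ 0.88454111  0.24731989 -0.39549955  1.17146609]
 [ 0.46640442 -0.48227757  0.74153574 -1.34140394]
 [-0.00734403 -0.84038159 -0.54194543  1.11105131]
 [ 0.          0.          0.          1.        ]]
side [[512.69906367   0.         318.22327548]
 [  0.         512.69906367 203.08849417]
 [  0.           0.           1.        ]] [[-0.87463483 -0.3380217   0.34749856 -0.24279724]
 [-0.48470751  0.59716364 -0.63910423  1.35500427]
 [ 0.00851759 -0.72741798 -0.68614178  1.62218151]
 [ 0.          0.          0.          1.        ]]
{'time_s': 0.1, 'qpos': array([ 1.45075502e+00,  4.07883995e-02,  8.38961567e-02, -4.16940160e-04,
       -1.61547677e+00, -3.33713257e-01]), 'joint_velocities': array([-0.00077721, -0.0007922 ,  0.00204379,  0.0029803 ,  0.00090529,
       -0.00061381]), 'effort': array([-5.04100142e-03, -3.69348514e+01,  3.48280764e+01,  6.95146635e+00,
       -4.58965995e-03,  2.75705879e-06]), 'ee_pos': array([0.26280097, 0.53906062, 0.23034825]), 'eef_rot': array([[ 8.98815711e-01, -4.38326311e-01, -6.01861319e-04],
       [-4.38326708e-01, -8.98814448e-01, -1.51149262e-03],
       [ 1.21565335e-04,  1.62236520e-03, -9.99998677e-01]]), 'ft_force': array([ 0.05579994, -0.42635767,  0.09652648]), 'torque': array([0.00757164, 0.01018898, 0.02210039]), 'grasp_force': 0.0, 'gripper_width': 0.08551899817125792}
```

View pics/scene0.png

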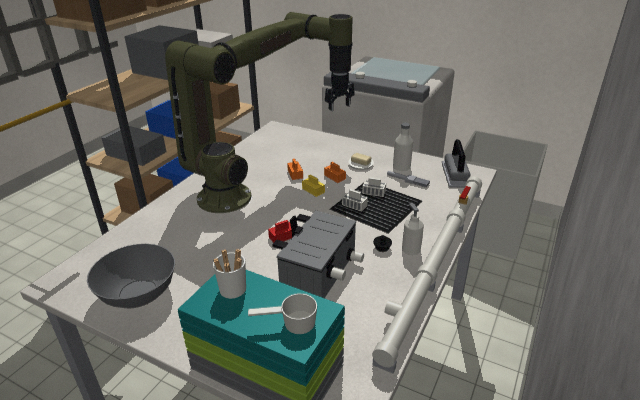

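View pics/side0.png

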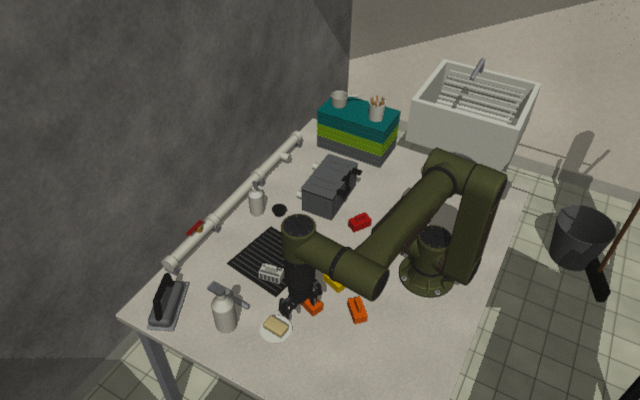

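The scene view shows the box (lid around 318,240), the mat (375,203) and white cassettes at (354,201) and (374,188). The orange, yellow and red ones are look-alikes.

```bash
cat > h.py <<'E'
from workcell import *
import numpy as np, cv2
def ray(c,u,v,z):
    K=c["camera_matrix"];T=c["cam_to_world"]
    d=T[:3,:3]@np.linalg.solve(K,[u,v,1.]);o=T[:3,3]
    return o+d*(z-o[2])/d[2]
def proj(c,P):
    K=c["camera_matrix"];T=c["cam_to_world"]
    p=K@(T[:3,:3].T@(np.asarray(P)-T[:3,3]));return p[:2]/p[2]
def snap(n,name=None):
    c=calibration(n);im=snapshot(n)
    if name: cv2.imwrite(f"pics/{name}.png",im); np.savez(f"pics/{name}.npz",im=im,K=c["camera_matrix"],T=c["cam_to_world"])
    return im,c
def go(p,yaw=None,R=None):
    """print row values to bring the tcp to p with tool down; yaw = world angle of tool y"""
    s=state();R0=s["eef_rot"]
    if R is None and yaw is not None:
        y=np.array([np.cos(yaw),np.sin(yaw),0]);z=np.array([0,0,-1.]);
        if y@R0[:,1]<0 : y=-y
        R=np.c_[np.cross(y,z),y,z]
    if R is None: R=R0
    d=R0.T@(np.array(p)-s["ee_pos"])/0.5
    w=cv2.Rodrigues(R0.T@R)[0].ravel()/(np.pi/2)
    print("t",round(s["time_s"],2),"xyz",d.round(4),"w",w.round(4))
E
python3 - <<'E'
from h import *
c=calibration("scene");d=calibration("side")
for n,u,v,z in [("lidFL",316,212,.136),("lidBL",355,222,.136),("lidFR",280,250,.136),("lidBR",325,266,.136),("c",354,197,.06),("c",374,184,.06),("mat",375,203,0),("stop",382,240,.05),("pump",412,235,.1),("red",280,231,.04),("yel",313,184,.04),("or",335,172,.04),("or",295,168,.04),("bottle",402,155,.1),("brush",410,180,0),("soap",361,160,.02),("crate",190,310,.2)]:
    print(n,ray(c,u,v,z).round(3))
print(calibration("wrist"))
I=cv2.imread("pics/scene0.png")
cv2.imwrite("pics/a.png",cv2.resize(I[150:300,250:450],None,fx=4,fy=4,interpolation=cv2.INTER_CUBIC))
E
```

```text
lidFL [ 0.484 -0.093  0.136]
lidBL [ 0.628 -0.085  0.136]
lidFR [ 0.483 -0.328  0.136]
lidBR [ 0.643 -0.331  0.136]
c [0.513 0.163 0.06 ]
c [0.544 0.289 0.06 ]
mat [0.569 0.247 0.   ]
stop [ 0.708 -0.03   0.05 ]
pump [ 0.809 -0.02   0.1  ]
red [ 0.358 -0.136  0.04 ]
yel [0.307 0.205 0.04 ]
or [0.344 0.336 0.04 ]
or [0.172 0.288 0.04 ]
bottle [0.582 0.505 0.1  ]
brush [0.634 0.484 0.   ]
soap [0.385 0.52  0.02 ]
crate [ 0.454 -0.702  0.2  ]
{'camera_matrix': array([[279.77798654,   0.        , 319.54038651],
       [  0.        , 279.77798654, 202.59358008],
       [  0.        ,   0.        ,   1.        ]]), 'cam_to_world': array([[-0.43953566, -0.8531295 , -0.28103107,  0.33483347],
       [-0.89822246,  0.41823097,  0.13520082,  0.50412089],
       [ 0.00219209,  0.311854  , -0.95012751,  0.37357956],
       [ 0.        ,  0.        ,  0.        ,  1.        ]])}
```

View pics/a.png

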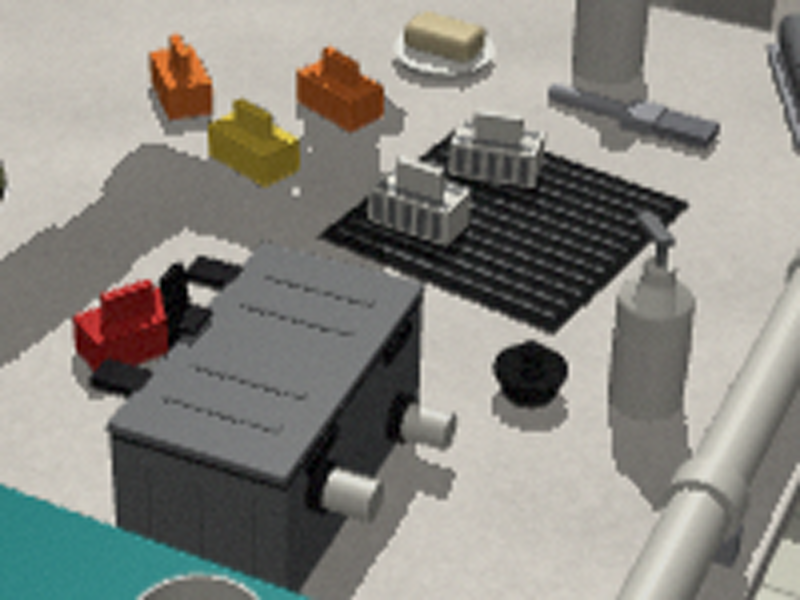

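```bash
python3 - <<'E'
from h import *
go([0.355,0.2,0.33],yaw=-np.pi/2)
go([0.46,-0.19,0.33],yaw=-np.pi/2)
E
```

```text
t 0.1 xyz [ 0.463   0.529  -0.1984] w [ 1.000e-03  2.000e-04 -2.889e-01]
t 0.1 xyz [ 0.9936  1.138  -0.1973] w [ 1.000e-03  2.000e-04 -2.889e-01]
```

Request:
move_arm([
  {"x":0.1,"y":0.1,"z":-0.19},
  {"x":0.46,"y":0.53,"z":-0.198,"wz":-0.289},
  {"x":0.46,"y":0.53,"z":-0.198,"wz":-0.289},
  {"x":0.46,"y":0.53,"z":-0.198,"wz":-0.289},
  {"x":0.46,"y":0.53,"z":-0.198,"wz":-0.289},
  {"x":0.46,"y":0.53,"z":-0.198,"wz":-0.289},
  {"x":0.46,"y":0.53,"z":-0.198,"wz":-0.289},
  {"x":0.46,"y":0.53,"z":-0.198,"wz":-0.289},
  {"x":0.46,"y":0.53,"z":-0.198,"wz":-0.289},
  {"x":0.46,"y":0.53,"z":-0.198,"wz":-0.289},
])

```text
validation failed for argument at $.co...
```

```bash
python3 - <<'E'
from h import *
snap("wrist","w1"); print(state()["ee_pos"])
go([0.46,-0.19,0.33],yaw=-np.pi/2)
E
```

```text
[0.26285764 0.53908483 0.23051253]
t 0.15 xyz [ 0.9936  1.1381 -0.1973] w [ 9.000e-04  1.000e-04 -2.889e-01]
```

Request:
move_arm([
  {"x":0.1,"y":0.1,"z":-0.19,"wx":0,"wy":0,"wz":0},
  {"x":0.46,"y":0.53,"z":-0.2,"wx":0,"wy":0,"wz":-0.29},
])

```text
time_s: 0.32
ee_pos: [0.2814, 0.4773, 0.2742]
eef_rot: [[0.947, -0.322, 0.001], [-0.322, -0.947, -0.001], [0.002, 0.001, -1.0]]
ft_force: [1.1, -0.5, 3.4]
gripper_width: 0.0852
grasp_force: 0.0
```

Request:
move_arm([
  {"x":0.33,"y":0.47,"z":-0.1,"wz":-0.2},
  {"x":0.33,"y":0.47,"z":-0.1,"wz":-0.2},
  {"x":0.33,"y":0.47,"z":-0.1,"wz":-0.2},
  {"x":0.33,"y":0.47,"z":-0.1,"wz":-0.2},
  {"x":0.33,"y":0.47,"z":-0.1,"wz":-0.2},
  {"x":0.33,"y":0.47,"z":-0.1,"wz":-0.2},
  {"x":0.33,"y":0.47,"z":-0.1,"wz":-0.2},
  {"x":0.33,"y":0.47,"z":-0.1,"wz":-0.2},
  {"x":0.33,"y":0.47,"z":-0.1,"wz":-0.2},
])

```text
validation failed for argument at $.co...
```

```bash
python3 - <<'E'
from h import *
snap("wrist","w1"); print(state()["ee_pos"])
go([0.46,-0.19,0.33],yaw=-np.pi/2)
E
```

```text
[0.28380848 0.47175153 0.27868529]
t 0.37 xyz [ 0.7452  1.1487 -0.107 ] w [-0.0031 -0.002  -0.2005]
```

View pics/w1.png

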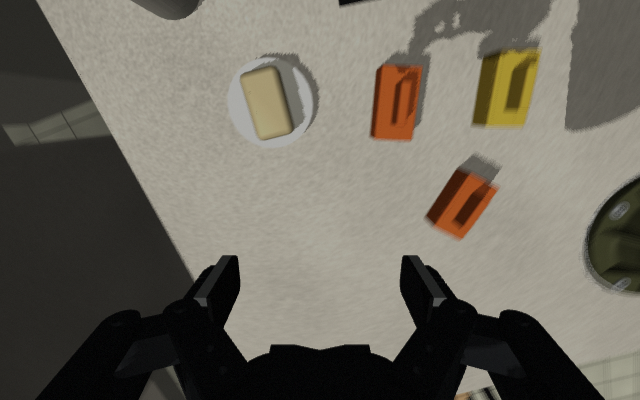

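The wrist view shows only the soap dish (272,100) and the look-alikes. Rows need all six keys, so I'll send complete rows from here.

Request:
move_arm([
  {"x":0.33,"y":0.47,"z":-0.1,"wx":0,"wy":0,"wz":-0.2},
  {"x":0.33,"y":0.47,"z":-0.1,"wx":0,"wy":0,"wz":-0.2},
  {"x":0.33,"y":0.47,"z":-0.1,"wx":0,"wy":0,"wz":-0.2},
  {"x":0.33,"y":0.47,"z":-0.1,"wx":0,"wy":0,"wz":-0.2},
  {"x":0.75,"y":0.9,"z":-0.1,"wx":0,"wy":0,"wz":-0.2},
  {"x":0.75,"y":0.9,"z":-0.1,"wx":0,"wy":0,"wz":-0.2},
  {"x":0.75,"y":0.9,"z":-0.1,"wx":0,"wy":0,"wz":-0.2},
  {"x":0.75,"y":0.9,"z":-0.1,"wx":0,"wy":0,"wz":-0.2},
  {"x":0.75,"y":0.9,"z":-0.1,"wx":0,"wy":0,"wz":-0.2},
  {"x":0.75,"y":0.9,"z":-0.1,"wx":0,"wy":0,"wz":-0.2},
])

```text
time_s: 1.2
ee_pos: [0.4242, 0.0864, 0.3146]
eef_rot: [[1.0, -0.014, 0.001], [-0.014, -1.0, 0.001], [0.001, -0.001, -1.0]]
ft_force: [1.8, 0.8, 0.5]
gripper_width: 0.0856
grasp_force: 0.0
```

```bash
python3 - <<'E'
from h import *
print(state()["ee_pos"])
go([0.46,-0.19,0.33],yaw=-np.pi/2)
E
```

```text
[0.42415188 0.08644262 0.3145619 ]
t 1.2 xyz [ 0.0794  0.5518 -0.0312] w [-0.0005 -0.0004 -0.0089]
```

Request:
move_arm([
  {"x":0.07,"y":0.55,"z":-0.03,"wx":0,"wy":0,"wz":-0.009},
  {"x":0.07,"y":0.55,"z":-0.03,"wx":0,"wy":0,"wz":-0.009},
  {"x":0.07,"y":0.55,"z":-0.03,"wx":0,"wy":0,"wz":-0.009},
  {"x":0.07,"y":0.55,"z":-0.03,"wx":0,"wy":0,"wz":-0.009},
  {"x":0.07,"y":0.55,"z":-0.03,"wx":0,"wy":0,"wz":-0.009},
  {"x":0.07,"y":0.55,"z":-0.03,"wx":0,"wy":0,"wz":-0.009},
  {"x":0.07,"y":0.55,"z":-0.03,"wx":0,"wy":0,"wz":-0.009},
  {"x":0.07,"y":0.55,"z":-0.03,"wx":0,"wy":0,"wz":-0.009},
  {"x":0.07,"y":0.55,"z":-0.03,"wx":0,"wy":0,"wz":-0.009},
  {"x":0.07,"y":0.55,"z":-0.03,"wx":0,"wy":0,"wz":-0.009},
])

```text
time_s: 2.03
ee_pos: [0.455, -0.187, 0.329]
eef_rot: [[1.0, -0.001, -0.001], [-0.001, -1.0, 0.0], [-0.001, -0.0, -1.0]]
ft_force: [-0.3, 0.5, -0.0]
gripper_width: 0.0853
grasp_force: 0.0
```

```bash
python3 - <<'E'
from h import *
snap("wrist","w2"); print(state()["ee_pos"])
E
```

```text
[ 0.4550453  -0.18648965  0.32918413]
```

View pics/w2.png

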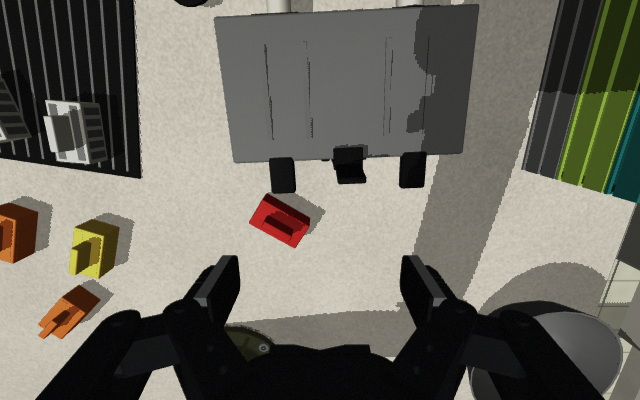

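The view from above the box shows the lid corners at (215,17), (479,5), (463,153) and (235,162). The tabs are at (283,175) and (413,170), the clasp at (350,165), and the red look-alike at (280,220).

```bash
python3 - <<'E'
from h import *
d=np.load("pics/w2.npz");c=dict(camera_matrix=d["K"],cam_to_world=d["T"]);im=d["im"]
q=np.array([ray(c,*p,.136)[:2] for p in [(215,17),(479,5),(463,153),(235,162)]]);print(q.round(4))
for p in [(0,1),(3,2),(0,3),(1,2)]: print(np.linalg.norm(q[p[0]]-q[p[1]]).round(4))
e=(q[0]+q[3]-q[1]-q[2]);yaw=np.arctan2(-e[0],e[1]);ctr=q.mean(0);print("yaw",yaw,"ctr",ctr)
# dark tabs
m=(im.max(2)<45).astype(np.uint8);m[200:]=0;m[:145]=0;m[:,:230]=0;m[:,470:]=0
n,l,st,ce=cv2.connectedComponentsWithStats(m)
for i in range(1,n):
    if st[i,4]>100: print(st[i],ce[i].round(1),ray(c,*ce[i],.137).round(4))
rd=cv2.inRange(im,(0,0,90),(60,60,255))[190:260,230:330];cn=cv2.findContours(rd,0,2)[0];cn=max(cn,key=cv2.contourArea).reshape(-1,2)+[230,190]
P=np.array([ray(c,*p,.04)[:2] for p in cn]);print("red",P.min(0),P.max(0))
E
```

```text
[[ 0.6275 -0.0789]
 [ 0.6375 -0.3511]
 [ 0.4864 -0.3585]
 [ 0.4762 -0.085 ]]
0.2724
0.2737
0.1514
0.1513
yaw 0.03693866351918693 ctr [ 0.55689316 -0.21838307]
[ 332  147   34   37 1034] [348.7 164.7] [ 0.4729 -0.2223  0.137 ]
[399 151  28  37 902] [412.2 169.3] [ 0.467  -0.2995  0.137 ]
[269 157  27  37 853] [282.2 174.8] [ 0.4606 -0.1415  0.137 ]
red [ 0.31266415 -0.16747984] [ 0.39742845 -0.06941157]
```

```bash
cat >> h.py <<'E'
C=np.array([0.559,-0.218]);YAW=0.037
def B(x,y,z):
    c,s=np.cos(YAW),np.sin(YAW);return np.array([C[0]+c*x-s*y,C[1]+s*x+c*y,z])
BY=np.pi/2+YAW  # tool y along box y
BX=YAW
E
python3 - <<'E'
from h import *
go(B(-.089,0,.23),BY); go(B(-.089,0,.154),BY)
E
```

```text
t 2.08 xyz [0.0301 0.0696 0.1984] w [-0.0001  0.0001 -0.0235]
t 2.08 xyz [0.0301 0.0697 0.3504] w [-0.0001  0.0001 -0.0235]
```

Request:
move_arm([
  {"x":0.03,"y":0.07,"z":0.2,"wx":0,"wy":0,"wz":-0.0235},
  {"x":0.03,"y":0.07,"z":0.2,"wx":0,"wy":0,"wz":-0.0235},
  {"x":0.03,"y":0.07,"z":0.2,"wx":0,"wy":0,"wz":-0.0235},
  {"x":0.03,"y":0.07,"z":0.2,"wx":0,"wy":0,"wz":-0.0235},
  {"x":0.03,"y":0.07,"z":0.26,"wx":0,"wy":0,"wz":-0.0235},
  {"x":0.03,"y":0.07,"z":0.3,"wx":0,"wy":0,"wz":-0.0235},
  {"x":0.03,"y":0.07,"z":0.35,"wx":0,"wy":0,"wz":-0.0235},
  {"x":0.03,"y":0.07,"z":0.35,"wx":0,"wy":0,"wz":-0.0235},
  {"x":0.03,"y":0.07,"z":0.35,"wx":0,"wy":0,"wz":-0.0235},
], hand=0.2, grip_force=25)

```text
time_s: 2.83
ee_pos: [0.4702, -0.2213, 0.1557]
eef_rot: [[0.999, 0.038, 0.0], [0.038, -0.999, -0.001], [0.0, 0.001, -1.0]]
ft_force: [0.5, 0.4, 0.7]
gripper_width: 0.0515
grasp_force: 0.0
```

Request:
move_arm([
  {"x":0,"y":0,"z":0,"wx":0,"wy":0,"wz":0},
  {"x":0,"y":0,"z":0,"wx":0,"wy":0,"wz":0},
  {"x":0,"y":0,"z":0,"wx":0,"wy":0,"wz":0},
  {"x":0,"y":0,"z":0,"wx":0,"wy":0,"wz":0},
  {"x":0,"y":0,"z":0,"wx":0,"wy":0,"wz":0},
  {"x":0,"y":0,"z":0,"wx":0,"wy":0,"wz":0},
], hand=-0.5)

```text
time_s: 3.33
ee_pos: [0.4713, -0.221, 0.1576]
eef_rot: [[0.999, 0.038, 0.005], [0.038, -0.999, 0.001], [0.005, -0.001, -1.0]]
ft_force: [-1.7, 7.0, 6.0]
gripper_width: 0.0298
grasp_force: 24.8
```

Request:
move_arm([
  {"x":-0.021,"y":0,"z":0.002,"wx":0,"wy":0,"wz":0},
  {"x":-0.042,"y":0,"z":0.006,"wx":0,"wy":0,"wz":0},
  {"x":-0.063,"y":0,"z":0.012,"wx":0,"wy":0,"wz":0},
  {"x":-0.083,"y":0,"z":0.02,"wx":0,"wy":0,"wz":0},
  {"x":-0.102,"y":0,"z":0.03,"wx":0,"wy":0,"wz":0},
  {"x":-0.119,"y":0,"z":0.042,"wx":0,"wy":0,"wz":0},
  {"x":-0.136,"y":0,"z":0.055,"wx":0,"wy":0,"wz":0},
  {"x":-0.151,"y":0,"z":0.071,"wx":0,"wy":0,"wz":0},
  {"x":-0.165,"y":0,"z":0.089,"wx":0,"wy":0,"wz":0},
  {"x":-0.165,"y":0,"z":0.089,"wx":0,"wy":0,"wz":0},
])

```text
time_s: 4.17
ee_pos: [0.3872, -0.2242, 0.1112]
eef_rot: [[0.999, 0.037, 0.002], [0.037, -0.999, 0.001], [0.002, -0.001, -1.0]]
ft_force: [-2.9, 5.8, 4.5]
gripper_width: 0.0291
grasp_force: 26.1
```

Request:
move_arm([
  {"x":0,"y":0,"z":0,"wx":0,"wy":0,"wz":0},
  {"x":0,"y":0,"z":0,"wx":0,"wy":0,"wz":0},
  {"x":0,"y":0,"z":0,"wx":0,"wy":0,"wz":0},
  {"x":0,"y":0,"z":0,"wx":0,"wy":0,"wz":0},
  {"x":0,"y":0,"z":-0.06,"wx":0,"wy":0,"wz":0},
  {"x":0,"y":0,"z":-0.12,"wx":0,"wy":0,"wz":0},
  {"x":0,"y":0,"z":-0.18,"wx":0,"wy":0,"wz":0},
  {"x":0,"y":0,"z":-0.18,"wx":0,"wy":0,"wz":0},
], hand=0.2)

```text
time_s: 4.83
ee_pos: [0.3896, -0.2265, 0.2068]
eef_rot: [[0.999, 0.036, 0.009], [0.036, -0.999, -0.004], [0.009, 0.005, -1.0]]
ft_force: [0.4, -0.9, 0.7]
gripper_width: 0.0511
grasp_force: 0.0
```

```bash
python3 - <<'E'
from h import *
go(B(-.103,.08,.20),BY); go(B(-.103,.08,.114),BY)
im,c=snap("scene","s2");cv2.imwrite("pics/s2c.png",cv2.resize(im[150:300,230:430],None,fx=4,fy=4))
E
```

```text
t 4.83 xyz [ 0.133  -0.1646  0.0141] w [ 0.0029 -0.0055 -0.0006]
t 4.83 xyz [ 0.1315 -0.1654  0.186 ] w [ 0.0029 -0.0055 -0.0006]
```

View pics/s2c.png

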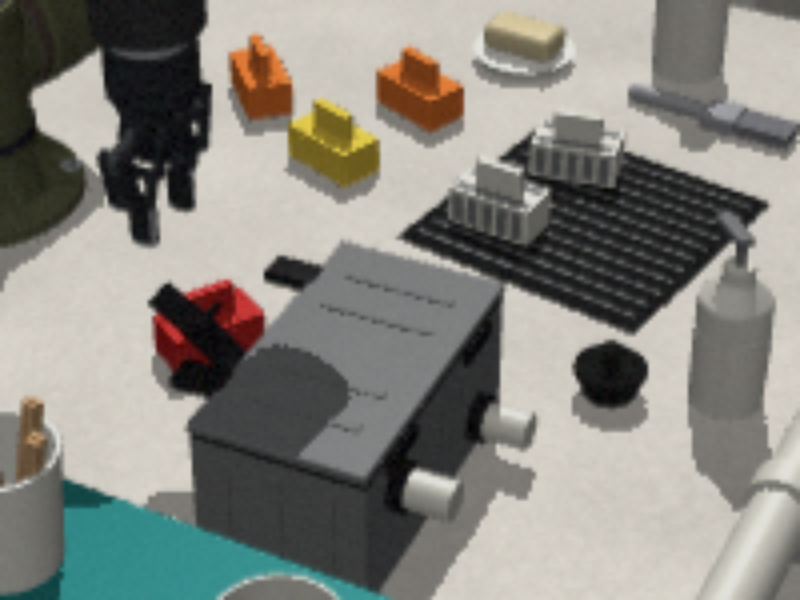

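The clasp has swung free (black lever at 200,320 in the crop) and the lid is still shut. Next is the left lid tab.

Request:
move_arm([
  {"x":0.132,"y":-0.165,"z":0,"wx":0,"wy":0,"wz":0},
  {"x":0.132,"y":-0.165,"z":0,"wx":0,"wy":0,"wz":0},
  {"x":0.132,"y":-0.165,"z":0,"wx":0,"wy":0,"wz":0},
  {"x":0.132,"y":-0.165,"z":0.07,"wx":0,"wy":0,"wz":0},
  {"x":0.132,"y":-0.165,"z":0.12,"wx":0,"wy":0,"wz":0},
  {"x":0.132,"y":-0.165,"z":0.16,"wx":0,"wy":0,"wz":0},
  {"x":0.132,"y":-0.165,"z":0.19,"wx":0,"wy":0,"wz":0},
  {"x":0.132,"y":-0.165,"z":0.19,"wx":0,"wy":0,"wz":0},
  {"x":0.132,"y":-0.165,"z":0.19,"wx":0,"wy":0,"wz":0},
])

```text
time_s: 5.63
ee_pos: [0.45, -0.1404, 0.1041]
eef_rot: [[0.999, 0.036, -0.002], [0.036, -0.999, -0.001], [-0.002, 0.001, -1.0]]
ft_force: [-0.6, -0.4, 0.6]
gripper_width: 0.0516
grasp_force: 0.0
```

Request:
move_arm([
  {"x":0,"y":0,"z":0,"wx":0,"wy":0,"wz":0},
  {"x":0,"y":0,"z":0,"wx":0,"wy":0,"wz":0},
  {"x":0,"y":0,"z":0,"wx":0,"wy":0,"wz":0},
  {"x":0,"y":0,"z":0,"wx":0,"wy":0,"wz":0},
  {"x":0,"y":0,"z":0,"wx":0,"wy":0,"wz":0},
  {"x":0,"y":0,"z":0,"wx":0,"wy":0,"wz":0},
], hand=-0.5, grip_force=30)

```text
time_s: 6.13
ee_pos: [0.4513, -0.141, 0.1064]
eef_rot: [[0.999, 0.036, 0.003], [0.036, -0.999, -0.002], [0.002, 0.002, -1.0]]
ft_force: [1.2, -5.8, 3.1]
gripper_width: 0.03
grasp_force: 32.8
```

```bash
python3 - <<'E'
from h import *
for n in range(1,21):
    t=n*.085; x=-.178*np.cos(t)+.005*np.sin(t)+.178; z=.178*np.sin(t)+.005*np.cos(t)-.005
    print(n,round(t,3),(x/.5).round(3),(-z/.5).round(3))
E
```

```text
1 0.085 0.002 -0.03
2 0.17 0.007 -0.06
3 0.255 0.014 -0.089
4 0.34 0.024 -0.118
5 0.425 0.036 -0.146
6 0.51 0.05 -0.173
7 0.595 0.067 -0.198
8 0.68 0.085 -0.222
9 0.765 0.106 -0.244
10 0.85 0.129 -0.264
11 0.935 0.153 -0.282
12 1.02 0.178 -0.299
13 1.105 0.205 -0.313
14 1.19 0.233 -0.324
15 1.275 0.262 -0.333
16 1.36 0.291 -0.34
17 1.445 0.321 -0.344
18 1.53 0.351 -0.346
19 1.615 0.382 -0.345
20 1.7 0.412 -0.342
```

Request:
move_arm([
  {"x":0.002,"y":0,"z":-0.03,"wx":0,"wy":0,"wz":0},
  {"x":0.007,"y":0,"z":-0.06,"wx":0,"wy":0,"wz":0},
  {"x":0.014,"y":0,"z":-0.089,"wx":0,"wy":0,"wz":0},
  {"x":0.024,"y":0,"z":-0.118,"wx":0,"wy":0,"wz":0},
  {"x":0.036,"y":0,"z":-0.146,"wx":0,"wy":0,"wz":0},
  {"x":0.05,"y":0,"z":-0.173,"wx":0,"wy":0,"wz":0},
  {"x":0.067,"y":0,"z":-0.198,"wx":0,"wy":0,"wz":0},
  {"x":0.085,"y":0,"z":-0.222,"wx":0,"wy":0,"wz":0},
  {"x":0.106,"y":0,"z":-0.244,"wx":0,"wy":0,"wz":0},
  {"x":0.129,"y":0,"z":-0.264,"wx":0,"wy":0,"wz":0},
])

```text
time_s: 6.97
ee_pos: [0.5136, -0.1385, 0.2375]
eef_rot: [[0.999, 0.036, -0.004], [0.036, -0.999, -0.001], [-0.004, 0.001, -1.0]]
ft_force: [-5.5, -2.6, 1.1]
gripper_width: 0.0294
grasp_force: 33.9
```

Request:
move_arm([
  {"x":0.024,"y":0,"z":-0.018,"wx":0,"wy":0,"wz":0},
  {"x":0.049,"y":0,"z":-0.035,"wx":0,"wy":0,"wz":0},
  {"x":0.076,"y":0,"z":-0.049,"wx":0,"wy":0,"wz":0},
  {"x":0.104,"y":0,"z":-0.06,"wx":0,"wy":0,"wz":0},
  {"x":0.133,"y":0,"z":-0.069,"wx":0,"wy":0,"wz":0},
  {"x":0.162,"y":0,"z":-0.076,"wx":0,"wy":0,"wz":0},
  {"x":0.192,"y":0,"z":-0.08,"wx":0,"wy":0,"wz":0},
  {"x":0.222,"y":0,"z":-0.082,"wx":0,"wy":0,"wz":0},
  {"x":0.253,"y":0,"z":-0.081,"wx":0,"wy":0,"wz":0},
  {"x":0.253,"y":0,"z":-0.081,"wx":0,"wy":0,"wz":0},
])

```text
time_s: 7.8
ee_pos: [0.6431, -0.1332, 0.2785]
eef_rot: [[0.999, 0.037, 0.001], [0.037, -0.999, -0.001], [0.001, 0.001, -1.0]]
ft_force: [1.2, -0.9, 5.2]
gripper_width: 0.0289
grasp_force: 36.5
```

Request:
move_arm([
  {"x":0,"y":0,"z":0,"wx":0,"wy":0,"wz":0},
  {"x":0,"y":0,"z":0,"wx":0,"wy":0,"wz":0},
  {"x":0,"y":0,"z":0,"wx":0,"wy":0,"wz":0},
  {"x":0,"y":0,"z":0,"wx":0,"wy":0,"wz":0},
  {"x":0,"y":0,"z":-0.06,"wx":0,"wy":0,"wz":0},
  {"x":0,"y":0,"z":-0.12,"wx":0,"wy":0,"wz":0},
  {"x":-0.08,"y":0.05,"z":-0.12,"wx":0,"wy":0,"wz":0},
  {"x":-0.16,"y":0.1,"z":-0.12,"wx":0,"wy":0,"wz":0},
  {"x":-0.24,"y":0.16,"z":-0.12,"wx":0,"wy":0,"wz":0},
  {"x":-0.24,"y":0.16,"z":-0.12,"wx":0,"wy":0,"wz":0},
], hand=0.3)

```text
time_s: 8.63
ee_pos: [0.5215, -0.2195, 0.339]
eef_rot: [[0.999, 0.035, 0.002], [0.035, -0.999, -0.001], [0.002, 0.001, -1.0]]
ft_force: [-0.0, 0.4, 0.8]
gripper_width: 0.0559
grasp_force: 0.0
```

```bash
python3 - <<'E'
from h import *
s=state();print(s["ee_pos"],s["qpos"])
im,c=snap("wrist","w3")
print("proj handle",proj(c,B(0,0,.116)),"studs",proj(c,B(0,.101,.08)),proj(c,B(0,-.101,.08)))
E
```

```text
[ 0.5214708  -0.21954564  0.33903133] [-4.32527205e-02 -1.41871245e-02  2.27373550e-01  8.67800392e-04
 -1.81005137e+00  1.64932014e+00]
proj handle [319.06745326 145.65220354] studs [247.64559666 142.9338853 ] [390.49189725 142.43445934]
```

View pics/w3.png

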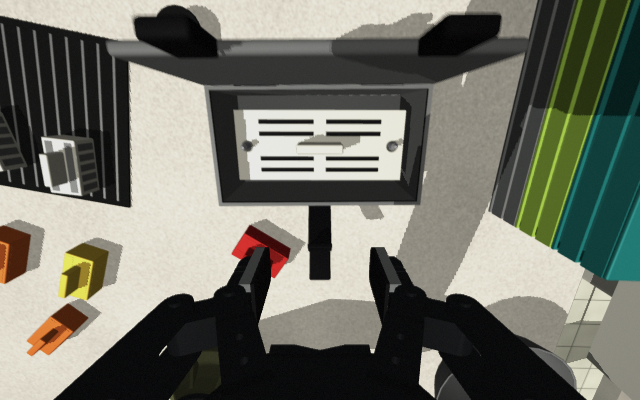

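The lid is open (about upright) and the cover is visible, with its handle at (320,147) and studs at (248,146) and (391,146). The mat's right edge is at about (130,206).

```bash
python3 - <<'E'
from h import *
d=np.load("pics/w3.npz");c=dict(camera_matrix=d["K"],cam_to_world=d["T"]);im=d["im"]
q=np.array([ray(c,*p,.126)[:2] for p in [(206,87),(429,87),(420,204),(220,205)]]);print(q.round(4),q.mean(0))
e=q[0]+q[3]-q[1]-q[2];print("yaw",np.arctan2(-e[0],e[1]))
print("mat",ray(c,130,206,.004),ray(c,129,60,.004))
g=im.min(2)
m=(g[100:190,225:415]>150).astype(np.uint8);n,l,st,ce=cv2.connectedComponentsWithStats(m);i=1+st[1:,4].argmax()
r=cv2.minAreaRect(np.argwhere(l==i)[:,::-1].astype(np.float32));bx=cv2.boxPoints(r)+[225,100];print(bx.round(1));P=np.array([ray(c,*p,.086)[:2] for p in bx]);print("cover",P.round(4),P.mean(0))
print("C",C,"handle",ray(c,320,146.5,.116))
for p in [(115,165)]: print(ray(c,*p,.05))
E
```

```text
[[ 0.6239 -0.0823]
 [ 0.6328 -0.3455]
 [ 0.4875 -0.356 ]
 [ 0.4771 -0.0876]] [ 0.55532397 -0.21785339]
yaw 0.03618896506763084
mat [0.42736128 0.11892399 0.004     ] [0.66641655 0.07863607 0.004     ]
[[243. 110.]
 [405. 110.]
 [405. 179.]
 [243. 179.]]
cover [[ 0.5994 -0.1143]
 [ 0.6067 -0.3321]
 [ 0.512  -0.3443]
 [ 0.5042 -0.1095]] [ 0.55558141 -0.22504866]
C [ 0.559 -0.218] handle [ 0.5579598  -0.21924095  0.116     ]
[0.51108893 0.09809603 0.05      ]
```

```bash
sed -i 's/^C=.*;Y/C=np.array([0.5575,-0.2183]);Y/' h.py; python3 - <<'E'
from h import *
go(B(0,0,.20),BX);go(B(0,0,.093),BX)
E
```

```text
t 8.68 xyz [ 0.0734 -0.0028  0.2801] w [-9.000e-04 -2.400e-03  9.977e-01]
t 8.68 xyz [ 0.0727 -0.0031  0.4941] w [-9.000e-04 -2.400e-03  9.977e-01]
```

Request:
move_arm([
  {"x":0.073,"y":-0.003,"z":0.1,"wx":0,"wy":0,"wz":0.998},
  {"x":0.073,"y":-0.003,"z":0.2,"wx":0,"wy":0,"wz":0.998},
  {"x":0.073,"y":-0.003,"z":0.2,"wx":0,"wy":0,"wz":0.998},
  {"x":0.073,"y":-0.003,"z":0.2,"wx":0,"wy":0,"wz":0.998},
  {"x":0.073,"y":-0.003,"z":0.2,"wx":0,"wy":0,"wz":0.998},
  {"x":0.073,"y":-0.003,"z":0.2,"wx":0,"wy":0,"wz":0.998},
  {"x":0.073,"y":-0.003,"z":0.2,"wx":0,"wy":0,"wz":0.998},
  {"x":0.073,"y":-0.003,"z":0.2,"wx":0,"wy":0,"wz":0.998},
  {"x":0.073,"y":-0.003,"z":0.2,"wx":0,"wy":0,"wz":0.998},
  {"x":0.073,"y":-0.003,"z":0.2,"wx":0,"wy":0,"wz":0.998},
])

```text
time_s: 9.52
ee_pos: [0.5607, -0.2145, 0.2373]
eef_rot: [[0.344, -0.939, 0.0], [-0.939, -0.344, 0.0], [-0.0, -0.0, -1.0]]
ft_force: [-0.2, -0.1, -0.1]
gripper_width: 0.0554
grasp_force: 0.0
```

Request:
move_arm([
  {"x":0,"y":0,"z":0,"wx":0,"wy":0,"wz":0.202},
  {"x":0,"y":0,"z":0,"wx":0,"wy":0,"wz":0.202},
  {"x":0,"y":0,"z":0,"wx":0,"wy":0,"wz":0.202},
  {"x":0,"y":0,"z":0,"wx":0,"wy":0,"wz":0.202},
])

```text
time_s: 9.85
ee_pos: [0.5607, -0.2146, 0.2373]
eef_rot: [[0.038, -0.999, 0.0], [-0.999, -0.038, 0.0], [-0.0, -0.0, -1.0]]
ft_force: [-0.6, 0.2, -0.1]
gripper_width: 0.0555
grasp_force: 0.0
```

```bash
python3 - <<'E'
from h import *
go(B(0,0,.093),BX);im,c=snap("wrist","w4");cv2.imwrite("pics/w4c.png",im)
print(proj(c,B(0,0,.116)),proj(c,B(0,.101,.086)),proj(c,B(0,-.101,.086)),state()["qpos"])
E
```

```text
t 9.85 xyz [0.0073 0.0066 0.2886] w [-0.      0.0001  0.0004]
[322.88603582 192.72200757] [322.3332097  266.81193826] [322.83354052  84.37119197] [-3.21647025e-02  4.18845867e-02  9.76001442e-02 -9.39491077e-05
 -1.62642164e+00  7.36572917e-02]
```

View pics/w4c.png

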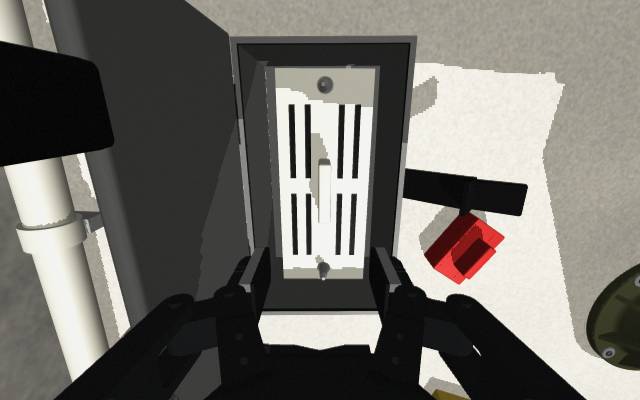

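The handle at (325,190) and pins at (325,85) and (323,270) show the box about 2 mm nearer the robot than assumed. I'll correct for that and grasp the handle.

```bash
sed -i 's/^C=.*;Y/C=np.array([0.556,-0.2183]);Y/' h.py; python3 - <<'E'
from h import *
c=np.load("pics/w4.npz");c=dict(camera_matrix=c["K"],cam_to_world=c["T"])
print(proj(c,B(0,0,.116)),proj(c,B(0,.101,.108)),proj(c,B(0,-.101,.108)))
go(B(0,0,.093),BX)
E
```

```text
[324.40984263 192.77498866] [323.86372263 277.22674287] [324.78874717  82.23044752]
t 9.9 xyz [0.007  0.0097 0.2887] w [-0.0001  0.0001  0.0029]
```

Request:
move_arm([
  {"x":0.007,"y":0.01,"z":0.07,"wx":0,"wy":0,"wz":0.003},
  {"x":0.007,"y":0.01,"z":0.14,"wx":0,"wy":0,"wz":0.003},
  {"x":0.007,"y":0.01,"z":0.2,"wx":0,"wy":0,"wz":0.003},
  {"x":0.007,"y":0.01,"z":0.25,"wx":0,"wy":0,"wz":0.003},
  {"x":0.007,"y":0.01,"z":0.285,"wx":0,"wy":0,"wz":0.003},
  {"x":0.007,"y":0.01,"z":0.285,"wx":0,"wy":0,"wz":0.003},
  {"x":0.007,"y":0.01,"z":0.285,"wx":0,"wy":0,"wz":0.003},
])

```text
time_s: 10.48
ee_pos: [0.5555, -0.2185, 0.0945]
eef_rot: [[0.037, -0.999, -0.002], [-0.999, -0.037, -0.0], [0.0, 0.002, -1.0]]
ft_force: [0.4, -0.7, 1.6]
gripper_width: 0.0553
grasp_force: 0.0
```

Request:
move_arm([
  {"x":0,"y":0,"z":0,"wx":0,"wy":0,"wz":0},
  {"x":0,"y":0,"z":0,"wx":0,"wy":0,"wz":0},
  {"x":0,"y":0,"z":0,"wx":0,"wy":0,"wz":0},
  {"x":0,"y":0,"z":0,"wx":0,"wy":0,"wz":0},
  {"x":0,"y":0,"z":0,"wx":0,"wy":0,"wz":0},
  {"x":0,"y":0,"z":0,"wx":0,"wy":0,"wz":0},
  {"x":0,"y":0,"z":0,"wx":0,"wy":0,"wz":0},
], hand=-1, grip_force=50)

```text
time_s: 11.07
ee_pos: [0.5566, -0.2186, 0.0965]
eef_rot: [[0.036, -0.999, 0.002], [-0.999, -0.036, -0.001], [0.001, -0.002, -1.0]]
ft_force: [-1.3, 1.5, 5.6]
gripper_width: 0.0109
grasp_force: 49.7
```

Request:
move_arm([
  {"x":0,"y":0,"z":-0.02,"wx":0,"wy":0,"wz":0},
  {"x":0,"y":0,"z":-0.05,"wx":0,"wy":0,"wz":0},
  {"x":0,"y":0,"z":-0.09,"wx":0,"wy":0,"wz":0},
  {"x":0,"y":0,"z":-0.14,"wx":0,"wy":0,"wz":0},
  {"x":0,"y":0,"z":-0.19,"wx":0,"wy":0,"wz":0},
  {"x":0,"y":0,"z":-0.24,"wx":0,"wy":0,"wz":0},
  {"x":0,"y":0,"z":-0.27,"wx":0,"wy":0,"wz":0},
  {"x":0,"y":0,"z":-0.27,"wx":0,"wy":0,"wz":0},
])

```text
time_s: 11.73
ee_pos: [0.557, -0.219, 0.2344]
eef_rot: [[0.035, -0.999, 0.006], [-0.999, -0.035, -0.002], [0.002, -0.006, -1.0]]
ft_force: [1.1, -0.8, -0.8]
gripper_width: 0.0111
grasp_force: 49.1
```

Request:
move_arm([
  {"x":-0.05,"y":0.015,"z":0,"wx":0,"wy":0,"wz":0},
  {"x":-0.1,"y":0.03,"z":0,"wx":0,"wy":0,"wz":0},
  {"x":-0.16,"y":0.04,"z":0,"wx":0,"wy":0,"wz":0},
  {"x":-0.22,"y":0.06,"z":0,"wx":0,"wy":0,"wz":0},
  {"x":-0.28,"y":0.08,"z":0,"wx":0,"wy":0,"wz":0},
  {"x":-0.34,"y":0.1,"z":0,"wx":0,"wy":0,"wz":0},
  {"x":-0.4,"y":0.115,"z":0,"wx":0,"wy":0,"wz":0},
  {"x":-0.44,"y":0.115,"z":0,"wx":0,"wy":0,"wz":0},
  {"x":-0.47,"y":0.115,"z":0,"wx":0,"wy":0,"wz":0},
  {"x":-0.47,"y":0.115,"z":0,"wx":0,"wy":0,"wz":0},
])

```text
time_s: 12.57
ee_pos: [0.4895, 0.0168, 0.2284]
eef_rot: [[0.038, -0.999, -0.002], [-0.999, -0.038, 0.001], [-0.001, 0.002, -1.0]]
ft_force: [0.9, -0.9, -2.1]
gripper_width: 0.0112
grasp_force: 55.0
```

Request:
move_arm([
  {"x":0,"y":0,"z":0,"wx":0,"wy":0,"wz":-0.07},
  {"x":0,"y":0,"z":0,"wx":0,"wy":0,"wz":-0.15},
  {"x":0,"y":0,"z":0,"wx":0,"wy":0,"wz":-0.22},
  {"x":0,"y":0,"z":0,"wx":0,"wy":0,"wz":-0.3},
  {"x":0,"y":0,"z":0,"wx":0,"wy":0,"wz":-0.37},
  {"x":0,"y":0,"z":0,"wx":0,"wy":0,"wz":-0.45},
  {"x":0,"y":0,"z":0,"wx":0,"wy":0,"wz":-0.52},
  {"x":0,"y":0,"z":0,"wx":0,"wy":0,"wz":-0.59},
  {"x":0,"y":0,"z":0,"wx":0,"wy":0,"wz":-0.66},
  {"x":0,"y":0,"z":0,"wx":0,"wy":0,"wz":-0.73},
])

```text
time_s: 13.4
ee_pos: [0.4899, 0.0139, 0.2286]
eef_rot: [[0.927, -0.375, -0.002], [-0.375, -0.927, -0.0], [-0.002, 0.001, -1.0]]
ft_force: [-0.2, 0.1, -1.7]
gripper_width: 0.0112
grasp_force: 55.0
```

Request:
move_arm([
  {"x":0,"y":0,"z":0,"wx":0,"wy":0,"wz":-0.07},
  {"x":0,"y":0,"z":0,"wx":0,"wy":0,"wz":-0.15},
  {"x":0,"y":0,"z":0,"wx":0,"wy":0,"wz":-0.22},
  {"x":0,"y":0,"z":0,"wx":0,"wy":0,"wz":-0.27},
  {"x":0,"y":0,"z":0,"wx":0,"wy":0,"wz":-0.27},
  {"x":0,"y":0,"z":0,"wx":0,"wy":0,"wz":-0.27},
])

```text
time_s: 13.9
ee_pos: [0.49, 0.014, 0.2289]
eef_rot: [[0.999, 0.032, -0.002], [0.032, -0.999, -0.0], [-0.002, 0.0, -1.0]]
ft_force: [0.7, -0.4, -2.3]
gripper_width: 0.0108
grasp_force: 54.9
```

```bash
python3 - <<'E'
from h import *
go([.49,.015,.015],BY);im,c=snap("wrist","w5");print(state()["ft_force"],state()["gripper_width"],state()["ee_pos"])
E
```

```text
t 13.9 xyz [ 0.0007 -0.0021  0.4279] w [ 0.0002  0.001  -0.003 ]
[-0.1642494   0.62855605 -2.11705023] 0.011165732523678236 [0.49003845 0.01407018 0.22913686]
```

View pics/w5.png

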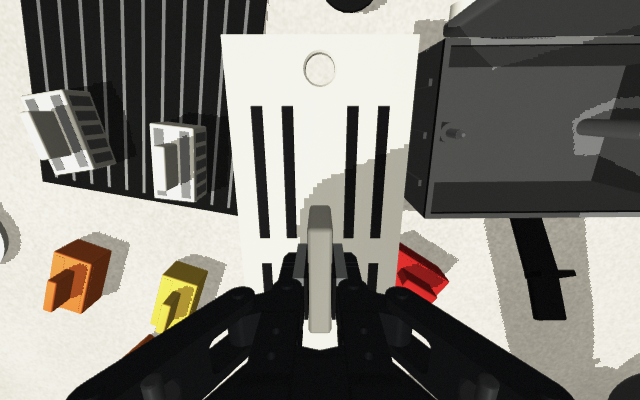

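The cover is held over the free bench patch between mat and box, with cassettes at (68,130) and (178,160). I'm lowering it.

Request:
move_arm([
  {"x":0,"y":0,"z":0.06,"wx":0,"wy":0,"wz":0},
  {"x":0,"y":0,"z":0.13,"wx":0,"wy":0,"wz":0},
  {"x":0,"y":0,"z":0.2,"wx":0,"wy":0,"wz":0},
  {"x":0,"y":0,"z":0.27,"wx":0,"wy":0,"wz":0},
  {"x":0,"y":0,"z":0.33,"wx":0,"wy":0,"wz":0},
  {"x":0,"y":0,"z":0.38,"wx":0,"wy":0,"wz":0},
  {"x":0,"y":0,"z":0.405,"wx":0,"wy":0,"wz":0},
  {"x":0,"y":0,"z":0.418,"wx":0,"wy":0,"wz":0},
  {"x":0,"y":0,"z":0.424,"wx":0,"wy":0,"wz":0},
  {"x":0,"y":0,"z":0.424,"wx":0,"wy":0,"wz":0},
])

```text
time_s: 14.78
ee_pos: [0.4904, 0.0143, 0.018]
eef_rot: [[0.999, 0.034, 0.0], [0.034, -0.999, -0.0], [0.0, 0.0, -1.0]]
ft_force: [0.1, 0.9, -1.2]
gripper_width: 0.0109
grasp_force: 55.0
```

Request:
move_arm([
  {"x":0,"y":0,"z":0,"wx":0,"wy":0,"wz":0},
  {"x":0,"y":0,"z":0,"wx":0,"wy":0,"wz":0},
  {"x":0,"y":0,"z":0,"wx":0,"wy":0,"wz":0},
  {"x":0,"y":0,"z":0,"wx":0,"wy":0,"wz":0},
  {"x":0,"y":0,"z":0,"wx":0,"wy":0,"wz":0},
  {"x":0,"y":0,"z":-0.06,"wx":0,"wy":0,"wz":0},
  {"x":0,"y":0,"z":-0.13,"wx":0,"wy":0,"wz":0},
  {"x":0,"y":0,"z":-0.2,"wx":0,"wy":0,"wz":0},
  {"x":0,"y":0,"z":-0.28,"wx":0,"wy":0,"wz":0},
  {"x":0,"y":0,"z":-0.36,"wx":0,"wy":0,"wz":0},
], hand=0.2)

```text
time_s: 15.62
ee_pos: [0.4898, 0.0142, 0.1998]
eef_rot: [[0.999, 0.035, 0.0], [0.035, -0.999, -0.0], [0.0, 0.0, -1.0]]
ft_force: [0.9, 0.6, -0.1]
gripper_width: 0.051
grasp_force: 0.0
```

```bash
python3 - <<'E'
from h import *
d=np.load("pics/w5.npz");c=dict(camera_matrix=d["K"],cam_to_world=d["T"])
for p in [(68,130),(178,160)]: print(ray(c,*p,.05))
print(state()["ee_pos"])
go([.45,.21,.25],BY)
E
```

```text
[0.54051646 0.29625357 0.05      ]
[0.51058341 0.17788817 0.05      ]
[0.48982931 0.01416595 0.19975771]
t 15.62 xyz [-0.0658 -0.3942 -0.1006] w [ 0.0001 -0.     -0.0011]
```

Request:
move_arm([
  {"x":-0.02,"y":-0.06,"z":-0.09,"wx":0,"wy":0,"wz":0},
  {"x":-0.065,"y":-0.13,"z":-0.1,"wx":0,"wy":0,"wz":0},
  {"x":-0.065,"y":-0.2,"z":-0.1,"wx":0,"wy":0,"wz":0},
  {"x":-0.065,"y":-0.27,"z":-0.1,"wx":0,"wy":0,"wz":0},
  {"x":-0.065,"y":-0.34,"z":-0.1,"wx":0,"wy":0,"wz":0},
  {"x":-0.065,"y":-0.394,"z":-0.1,"wx":0,"wy":0,"wz":0},
  {"x":-0.065,"y":-0.394,"z":-0.1,"wx":0,"wy":0,"wz":0},
  {"x":-0.065,"y":-0.394,"z":-0.1,"wx":0,"wy":0,"wz":0},
])

```text
time_s: 16.28
ee_pos: [0.4505, 0.2113, 0.2475]
eef_rot: [[0.999, 0.038, -0.001], [0.038, -0.999, -0.001], [-0.001, 0.001, -1.0]]
ft_force: [-0.1, -0.3, -0.7]
gripper_width: 0.0514
grasp_force: 0.0
```

```bash
python3 - <<'E'
from h import *
im,c=snap("wrist","w6");print(state()["ee_pos"])
E
```

```text
[0.45073443 0.21038549 0.24780565]
```

View pics/w6.png

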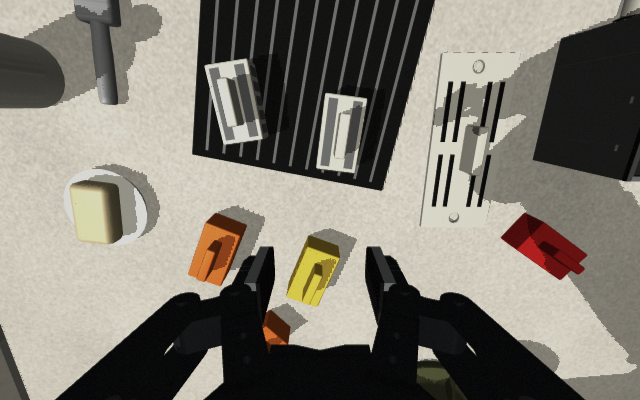

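The mat holds two cassettes, A at (342,133) and B at (236,102). The cover lies flat at (470,140).

```bash
python3 - <<'E'
from h import *
d=np.load("pics/w6.npz");c=dict(camera_matrix=d["K"],cam_to_world=d["T"]);im=d["im"]
print("cam",c["cam_to_world"][:3,3])
for n,qs in dict(A=[(326,92),(367,97),(355,174),(317,168)],B=[(205,65),(247,58),(268,137),(224,145)]).items():
    q=np.array([ray(c,*p,.044)[:2] for p in qs]);e=q[0]+q[1]-q[2]-q[3]
    print(n,q.mean(0).round(4),"ribyaw",np.arctan2(e[1],e[0]).round(3),[np.linalg.norm(q[i]-q[(i+1)%4]).round(3) for i in range(4)])
z=cv2.resize(im[40:190,190:400],None,fx=3.6,fy=3.6,interpolation=cv2.INTER_CUBIC);cv2.imwrite("pics/w6c.png",z)
E
```

```text
cam [0.53053687 0.2143253  0.39065759]
A [0.5041 0.187 ] ribyaw -0.08 [np.float64(0.048), np.float64(0.092), np.float64(0.049), np.float64(0.089)]
B [0.5354 0.3113] ribyaw 0.208 [np.float64(0.048), np.float64(0.088), np.float64(0.055), np.float64(0.089)]
```

View pics/w6c.png

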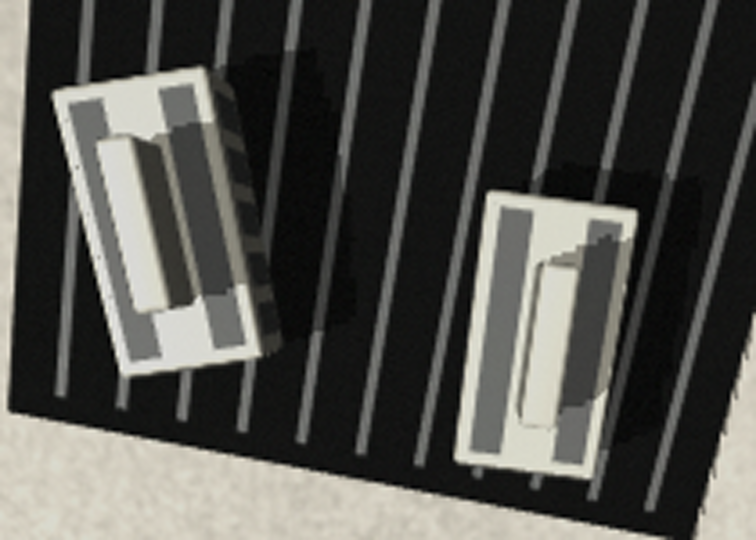

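```bash
python3 - <<'E'
from h import *
d=np.load("pics/w6.npz");c=dict(camera_matrix=d["K"],cam_to_world=d["T"])
D=dict(A=[[(488,191),(637,211),(594,480),(456,463)],[(540,262),(578,265),(557,425),(520,428)]],B=[[(53,93),(205,67),(262,356),(125,376)],[(98,143),(133,136),(170,308),(142,313)]])
for n,L in D.items():
  for qs,z in zip(L,(.044,.072)):
    q=np.array([ray(c,p[0]/3.6+190,p[1]/3.6+40,z)[:2] for p in qs]);e=q[0]+q[1]-q[2]-q[3]
    print(n,q.mean(0).round(4),"ribyaw",np.arctan2(e[1],e[0]).round(3),[np.linalg.norm(q[i]-q[(i+1)%4]).round(3) for i in range(4)])
go([.5045,.1875,.16],np.pi/2-.08);go([.5045,.1875,.04],np.pi/2-.08)
E
```

```text
A [0.5034 0.1872] ribyaw -0.082 [np.float64(0.049), np.float64(0.089), np.float64(0.049), np.float64(0.089)]
A [0.5041 0.1876] ribyaw -0.067 [np.float64(0.012), np.float64(0.049), np.float64(0.012), np.float64(0.05)]
B [0.5346 0.3128] ribyaw 0.18 [np.float64(0.049), np.float64(0.089), np.float64(0.047), np.float64(0.088)]
B [0.5345 0.3126] ribyaw 0.184 [np.float64(0.011), np.float64(0.049), np.float64(0.009), np.float64(0.048)]
t 16.33 xyz [0.1058 0.0496 0.1756] w [0.0003 0.     0.074 ]
t 16.33 xyz [0.1058 0.0494 0.4156] w [0.0003 0.     0.074 ]
```

Request:
move_arm([
  {"x":0.06,"y":0.03,"z":0.06,"wx":0,"wy":0,"wz":0.071},
  {"x":0.105,"y":0.049,"z":0.12,"wx":0,"wy":0,"wz":0.071},
  {"x":0.105,"y":0.049,"z":0.19,"wx":0,"wy":0,"wz":0.071},
  {"x":0.105,"y":0.049,"z":0.26,"wx":0,"wy":0,"wz":0.071},
  {"x":0.105,"y":0.049,"z":0.32,"wx":0,"wy":0,"wz":0.071},
  {"x":0.105,"y":0.049,"z":0.37,"wx":0,"wy":0,"wz":0.071},
  {"x":0.105,"y":0.049,"z":0.4,"wx":0,"wy":0,"wz":0.071},
  {"x":0.105,"y":0.049,"z":0.4,"wx":0,"wy":0,"wz":0.071},
  {"x":0.105,"y":0.049,"z":0.4,"wx":0,"wy":0,"wz":0.071},
], hand=0, grip_force=50)

```text
time_s: 17.08
ee_pos: [0.5044, 0.1864, 0.0482]
eef_rot: [[0.997, -0.077, -0.0], [-0.077, -0.997, -0.001], [0.0, 0.001, -1.0]]
ft_force: [-1.2, -0.7, 0.5]
gripper_width: 0.043
grasp_force: 0.0
```

Request:
move_arm([
  {"x":0,"y":0,"z":0,"wx":0,"wy":0,"wz":0},
  {"x":0,"y":0,"z":0,"wx":0,"wy":0,"wz":0},
  {"x":0,"y":0,"z":0,"wx":0,"wy":0,"wz":0},
  {"x":0,"y":0,"z":0,"wx":0,"wy":0,"wz":0},
  {"x":0,"y":0,"z":0,"wx":0,"wy":0,"wz":0},
  {"x":0,"y":0,"z":0,"wx":0,"wy":0,"wz":0},
], hand=-1)

```text
time_s: 17.58
ee_pos: [0.5051, 0.188, 0.0496]
eef_rot: [[0.997, -0.076, 0.003], [-0.076, -0.997, 0.001], [0.002, -0.001, -1.0]]
ft_force: [-0.5, 1.0, 5.5]
gripper_width: 0.011
grasp_force: 49.6
```

Request:
move_arm([
  {"x":0,"y":0,"z":-0.04,"wx":0,"wy":0,"wz":0},
  {"x":0,"y":0,"z":-0.1,"wx":0,"wy":0,"wz":0},
  {"x":0,"y":0,"z":-0.17,"wx":0,"wy":0,"wz":0},
  {"x":0,"y":0,"z":-0.24,"wx":0,"wy":0,"wz":0},
  {"x":0,"y":0,"z":-0.31,"wx":0,"wy":0,"wz":0},
  {"x":0,"y":0,"z":-0.36,"wx":0,"wy":0,"wz":0},
  {"x":0,"y":0,"z":-0.36,"wx":0,"wy":0,"wz":0},
])

```text
time_s: 18.17
ee_pos: [0.506, 0.188, 0.2347]
eef_rot: [[0.997, -0.076, 0.009], [-0.076, -0.997, 0.004], [0.008, -0.005, -1.0]]
ft_force: [-0.1, 0.5, -0.3]
gripper_width: 0.0112
grasp_force: 48.9
```

```bash
python3 - <<'E'
from h import *
print(state()["ee_pos"],state()["gripper_width"])
go(B(0,-.035,.227),BY);go(B(0,-.035,.052),BY)
E
```

```text
[0.50598846 0.18799642 0.23472641] 0.011217673872052856
t 18.17 xyz [0.1695 0.8722 0.0125] w [-0.0029 -0.0055 -0.0722]
t 18.17 xyz [0.1666 0.874  0.3624] w [-0.0029 -0.0055 -0.0722]
```

Request:
move_arm([
  {"x":0,"y":0,"z":0,"wx":0,"wy":0,"wz":0.078},
  {"x":0,"y":0,"z":0,"wx":0,"wy":0,"wz":0.156},
  {"x":0,"y":0,"z":0,"wx":0,"wy":0,"wz":0.234},
  {"x":0,"y":0,"z":0,"wx":0,"wy":0,"wz":0.312},
  {"x":0,"y":0,"z":0,"wx":0,"wy":0,"wz":0.39},
  {"x":0,"y":0,"z":0,"wx":0,"wy":0,"wz":0.468},
  {"x":0,"y":0,"z":0,"wx":0,"wy":0,"wz":0.546},
  {"x":0,"y":0,"z":0,"wx":0,"wy":0,"wz":0.624},
  {"x":0,"y":0,"z":0,"wx":0,"wy":0,"wz":0.702},
  {"x":0,"y":0,"z":0,"wx":0,"wy":0,"wz":0.78},
])

```text
time_s: 19.0
ee_pos: [0.5039, 0.1875, 0.2272]
eef_rot: [[0.26, -0.966, -0.001], [-0.966, -0.26, -0.0], [0.0, 0.001, -1.0]]
ft_force: [0.8, -0.4, -1.0]
gripper_width: 0.0109
grasp_force: 48.8
```

Request:
move_arm([
  {"x":0,"y":0,"z":0,"wx":0,"wy":0,"wz":0.078},
  {"x":0,"y":0,"z":0,"wx":0,"wy":0,"wz":0.156},
  {"x":0,"y":0,"z":0,"wx":0,"wy":0,"wz":0.234},
  {"x":0,"y":0,"z":0,"wx":0,"wy":0,"wz":0.312},
  {"x":0,"y":0,"z":0,"wx":0,"wy":0,"wz":0.39},
  {"x":0,"y":0,"z":0,"wx":0,"wy":0,"wz":0.468},
  {"x":0,"y":0,"z":0,"wx":0,"wy":0,"wz":0.546},
  {"x":0,"y":0,"z":0,"wx":0,"wy":0,"wz":0.624},
  {"x":0,"y":0,"z":0,"wx":0,"wy":0,"wz":0.702},
  {"x":0,"y":0,"z":0,"wx":0,"wy":0,"wz":0.78},
])

```text
time_s: 19.83
ee_pos: [0.5039, 0.1875, 0.2271]
eef_rot: [[-0.82, -0.572, -0.001], [-0.572, 0.82, -0.0], [0.001, 0.0, -1.0]]
ft_force: [-0.6, -0.3, -1.8]
gripper_width: 0.0109
grasp_force: 48.8
```

Request:
move_arm([
  {"x":0,"y":0,"z":0,"wx":0,"wy":0,"wz":0.078},
  {"x":0,"y":0,"z":0,"wx":0,"wy":0,"wz":0.156},
  {"x":0,"y":0,"z":0,"wx":0,"wy":0,"wz":0.234},
  {"x":0,"y":0,"z":0,"wx":0,"wy":0,"wz":0.312},
  {"x":0,"y":0,"z":0,"wx":0,"wy":0,"wz":0.368},
  {"x":0,"y":0,"z":0,"wx":0,"wy":0,"wz":0.368},
])

```text
time_s: 20.33
ee_pos: [0.5039, 0.1875, 0.2272]
eef_rot: [[-0.999, -0.034, -0.001], [-0.034, 0.999, -0.0], [0.001, -0.0, -1.0]]
ft_force: [-0.2, 0.4, -0.5]
gripper_width: 0.0111
grasp_force: 48.8
```

```bash
python3 - <<'E'
from h import *
print(state()["ee_pos"],state()["gripper_width"])
go(B(0,-.035,.235),BY);go(B(0,-.035,.053),BY);go(B(0,-.035,.053)+[.002,0,0],BY)
E
```

```text
[0.50393403 0.18751817 0.22720585] 0.01114578621646548
t 20.33 xyz [-0.0769 -0.8847 -0.0155] w [-0.0001 -0.0006 -0.002 ]
t 20.33 xyz [-0.0772 -0.8846  0.3485] w [-0.0001 -0.0006 -0.002 ]
t 20.33 xyz [-0.0812 -0.8847  0.3485] w [-0.0001 -0.0006 -0.002 ]
```

Request:
move_arm([
  {"x":0,"y":-0.04,"z":0,"wx":0,"wy":0,"wz":0},
  {"x":-0.02,"y":-0.1,"z":0,"wx":0,"wy":0,"wz":0},
  {"x":-0.03,"y":-0.17,"z":0,"wx":0,"wy":0,"wz":0},
  {"x":-0.04,"y":-0.25,"z":0,"wx":0,"wy":0,"wz":0},
  {"x":-0.05,"y":-0.33,"z":0,"wx":0,"wy":0,"wz":0},
  {"x":-0.06,"y":-0.41,"z":0,"wx":0,"wy":0,"wz":0},
  {"x":-0.07,"y":-0.49,"z":0,"wx":0,"wy":0,"wz":0},
  {"x":-0.077,"y":-0.57,"z":0,"wx":0,"wy":0,"wz":0},
  {"x":-0.077,"y":-0.64,"z":0,"wx":0,"wy":0,"wz":0},
  {"x":-0.077,"y":-0.7,"z":0,"wx":0,"wy":0,"wz":0},
])

```text
time_s: 21.17
ee_pos: [0.5551, -0.1632, 0.2273]
eef_rot: [[-0.999, -0.039, -0.001], [-0.039, 0.999, 0.0], [0.001, 0.0, -1.0]]
ft_force: [0.3, 0.7, -0.8]
gripper_width: 0.0111
grasp_force: 48.9
```

Request:
move_arm([
  {"x":0,"y":-0.07,"z":0,"wx":0,"wy":0,"wz":0},
  {"x":0,"y":-0.13,"z":0,"wx":0,"wy":0,"wz":0},
  {"x":0,"y":-0.17,"z":0,"wx":0,"wy":0,"wz":0},
  {"x":0,"y":-0.185,"z":0,"wx":0,"wy":0,"wz":0},
  {"x":0,"y":-0.185,"z":0,"wx":0,"wy":0,"wz":0},
])

```text
time_s: 21.58
ee_pos: [0.5585, -0.2547, 0.2269]
eef_rot: [[-0.999, -0.037, -0.002], [-0.037, 0.999, 0.0], [0.002, 0.0, -1.0]]
ft_force: [-0.2, 0.8, -0.5]
gripper_width: 0.0111
grasp_force: 48.9
```

```bash
python3 - <<'E'
from h import *
print(state()["ee_pos"],state()["gripper_width"],state()["ft_force"])
go(B(0,-.035,.051),BY)
E
```

```text
[ 0.55850603 -0.2546925   0.22686789] 0.011069417204133855 [-0.18981471  0.76985155 -0.4508527 ]
t 21.58 xyz [0.0018 0.0028 0.3517] w [ 0.0002 -0.001  -0.0003]
```

Request:
move_arm([
  {"x":0.002,"y":0.003,"z":0.06,"wx":0,"wy":0,"wz":0},
  {"x":0.002,"y":0.003,"z":0.12,"wx":0,"wy":0,"wz":0},
  {"x":0.002,"y":0.003,"z":0.18,"wx":0,"wy":0,"wz":0},
  {"x":0.002,"y":0.003,"z":0.24,"wx":0,"wy":0,"wz":0},
  {"x":0.002,"y":0.003,"z":0.29,"wx":0,"wy":0,"wz":0},
  {"x":0.002,"y":0.003,"z":0.325,"wx":0,"wy":0,"wz":0},
  {"x":0.002,"y":0.003,"z":0.343,"wx":0,"wy":0,"wz":0},
  {"x":0.002,"y":0.003,"z":0.35,"wx":0,"wy":0,"wz":0},
  {"x":0.002,"y":0.003,"z":0.35,"wx":0,"wy":0,"wz":0},
])

```text
time_s: 22.33
ee_pos: [0.5581, -0.2512, 0.0531]
eef_rot: [[-0.999, -0.038, 0.0], [-0.038, 0.999, -0.0], [-0.0, -0.0, -1.0]]
ft_force: [0.1, 0.6, -1.1]
gripper_width: 0.0108
grasp_force: 48.9
```

Request:
move_arm([
  {"x":0,"y":0,"z":0,"wx":0,"wy":0,"wz":0},
  {"x":0,"y":0,"z":0,"wx":0,"wy":0,"wz":0},
  {"x":0,"y":0,"z":0,"wx":0,"wy":0,"wz":0},
  {"x":0,"y":0,"z":0,"wx":0,"wy":0,"wz":0},
  {"x":0,"y":0,"z":-0.05,"wx":0,"wy":0,"wz":0},
  {"x":0,"y":0,"z":-0.12,"wx":0,"wy":0,"wz":0},
  {"x":0,"y":0,"z":-0.2,"wx":0,"wy":0,"wz":0},
  {"x":0,"y":0,"z":-0.28,"wx":0,"wy":0,"wz":0},
  {"x":0,"y":0,"z":-0.36,"wx":0,"wy":0,"wz":0},
  {"x":0,"y":0,"z":-0.38,"wx":0,"wy":0,"wz":0},
], hand=-0.3)

```text
time_s: 23.17
ee_pos: [0.5593, -0.2532, 0.252]
eef_rot: [[-0.999, -0.036, 0.011], [-0.036, 0.999, -0.005], [-0.011, -0.005, -1.0]]
ft_force: [-0.3, 0.1, 0.9]
gripper_width: 0.0298
grasp_force: 0.0
```

```bash
python3 - <<'E'
from h import *
print(state()["ee_pos"])
go([.46,.29,.24],BY)
E
```

```text
[ 0.55926523 -0.25324432  0.25201746]
t 23.17 xyz [0.1591 1.0931 0.0169] w [-0.0031  0.0069 -0.0004]
```

Request:
move_arm([
  {"x":0.01,"y":0.07,"z":0,"wx":0,"wy":0,"wz":0},
  {"x":0.02,"y":0.15,"z":0,"wx":0,"wy":0,"wz":0},
  {"x":0.02,"y":0.23,"z":0,"wx":0,"wy":0,"wz":0},
  {"x":0.02,"y":0.31,"z":0,"wx":0,"wy":0,"wz":0},
  {"x":0.02,"y":0.39,"z":0,"wx":0,"wy":0,"wz":0},
  {"x":0.02,"y":0.47,"z":0,"wx":0,"wy":0,"wz":0},
  {"x":0.02,"y":0.55,"z":0,"wx":0,"wy":0,"wz":0},
  {"x":0.02,"y":0.63,"z":0,"wx":0,"wy":0,"wz":0},
  {"x":0.02,"y":0.71,"z":0,"wx":0,"wy":0,"wz":0},
  {"x":0.02,"y":0.79,"z":0,"wx":0,"wy":0,"wz":0},
], hand=0)

```text
time_s: 24.0
ee_pos: [0.5329, 0.1444, 0.2435]
eef_rot: [[-0.999, -0.037, 0.001], [-0.037, 0.999, 0.001], [-0.001, 0.001, -1.0]]
ft_force: [1.2, -0.1, 0.2]
gripper_width: 0.0429
grasp_force: 0.0
```

Request:
move_arm([
  {"x":0,"y":0.08,"z":0,"wx":0,"wy":0,"wz":0},
  {"x":0,"y":0.16,"z":0,"wx":0,"wy":0,"wz":0},
  {"x":0,"y":0.24,"z":0,"wx":0,"wy":0,"wz":0},
  {"x":0,"y":0.3,"z":0,"wx":0,"wy":0,"wz":0},
  {"x":0,"y":0.33,"z":0,"wx":0,"wy":0,"wz":0},
  {"x":0,"y":0.33,"z":0,"wx":0,"wy":0,"wz":0},
  {"x":0,"y":0.33,"z":0,"wx":0,"wy":0,"wz":0},
])

```text
time_s: 24.58
ee_pos: [0.5272, 0.3077, 0.2426]
eef_rot: [[-0.999, -0.038, -0.0], [-0.038, 0.999, -0.001], [0.0, -0.001, -1.0]]
ft_force: [0.6, -0.6, 0.4]
gripper_width: 0.0428
grasp_force: 0.0
```

```bash
python3 - <<'E'
from h import *
im,c=snap("wrist","w7");print(state()["ee_pos"])
S,cs=snap("side","sd7")
print(proj(c,[.5345,.3127,.072]),c["cam_to_world"][:3,3])
w=im[:, :];s=cv2.resize(S[180:320,200:360],None,fx=2,fy=2)
cv2.imwrite("pics/m7.png",np.vstack([np.hstack([im[:300,100:580]]),np.pad(s,((0,0),(0,480-320),(0,0)))]))
go([.5345,.3127,.048],np.pi/2+.182)
E
```

```text
[0.52746232 0.30690554 0.24298048]
[323.95524674 190.15739226] [0.4473484  0.30468486 0.38580445]
t 24.68 xyz [-0.014   0.0119  0.3905] w [ 0.      0.0004 -0.093 ]
```

View pics/m7.png

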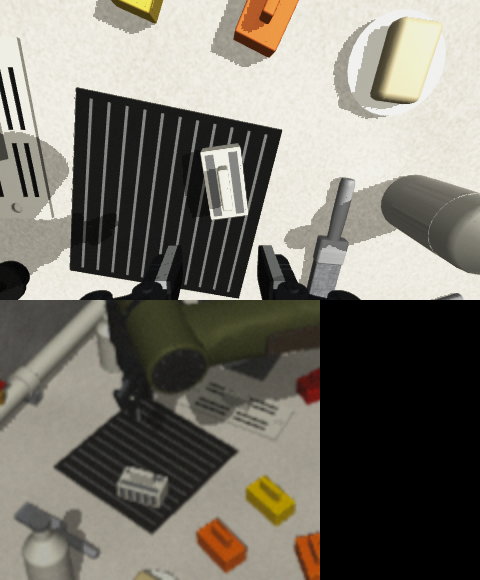

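Cassette B's rib is at (325,188), matching the prediction of (324,190), so it hasn't moved. I'm grasping it.

Request:
move_arm([
  {"x":-0.014,"y":0.012,"z":0.06,"wx":0,"wy":0,"wz":-0.093},
  {"x":-0.014,"y":0.012,"z":0.13,"wx":0,"wy":0,"wz":-0.093},
  {"x":-0.014,"y":0.012,"z":0.2,"wx":0,"wy":0,"wz":-0.093},
  {"x":-0.014,"y":0.012,"z":0.26,"wx":0,"wy":0,"wz":-0.093},
  {"x":-0.014,"y":0.012,"z":0.32,"wx":0,"wy":0,"wz":-0.093},
  {"x":-0.014,"y":0.012,"z":0.37,"wx":0,"wy":0,"wz":-0.093},
  {"x":-0.014,"y":0.012,"z":0.391,"wx":0,"wy":0,"wz":-0.093},
  {"x":-0.014,"y":0.012,"z":0.391,"wx":0,"wy":0,"wz":-0.093},
  {"x":-0.014,"y":0.012,"z":0.391,"wx":0,"wy":0,"wz":-0.093},
])

```text
time_s: 25.43
ee_pos: [0.5349, 0.3131, 0.0487]
eef_rot: [[-0.983, -0.181, 0.001], [-0.181, 0.983, 0.0], [-0.001, -0.0, -1.0]]
ft_force: [0.2, -0.1, 0.9]
gripper_width: 0.0424
grasp_force: 0.0
```

Request:
move_arm([
  {"x":0,"y":0,"z":0,"wx":0,"wy":0,"wz":0},
  {"x":0,"y":0,"z":0,"wx":0,"wy":0,"wz":0},
  {"x":0,"y":0,"z":0,"wx":0,"wy":0,"wz":0},
  {"x":0,"y":0,"z":0,"wx":0,"wy":0,"wz":0},
  {"x":0,"y":0,"z":0,"wx":0,"wy":0,"wz":0},
  {"x":0,"y":0,"z":0,"wx":0,"wy":0,"wz":0},
], hand=-1)

```text
time_s: 25.93
ee_pos: [0.535, 0.3143, 0.0495]
eef_rot: [[-0.983, -0.182, 0.003], [-0.182, 0.983, 0.002], [-0.003, 0.001, -1.0]]
ft_force: [-0.8, -0.1, 5.7]
gripper_width: 0.0112
grasp_force: 50.8
```

Request:
move_arm([
  {"x":0,"y":0,"z":-0.04,"wx":0,"wy":0,"wz":0},
  {"x":0,"y":0,"z":-0.1,"wx":0,"wy":0,"wz":0},
  {"x":0,"y":0,"z":-0.17,"wx":0,"wy":0,"wz":0},
  {"x":0,"y":0,"z":-0.24,"wx":0,"wy":0,"wz":0},
  {"x":0,"y":0,"z":-0.31,"wx":0,"wy":0,"wz":0},
  {"x":0,"y":0,"z":-0.36,"wx":0,"wy":0,"wz":0.093},
  {"x":0,"y":0,"z":-0.36,"wx":0,"wy":0,"wz":0.093},
  {"x":0,"y":0,"z":-0.36,"wx":0,"wy":0,"wz":0.093},
  {"x":0,"y":0,"z":-0.36,"wx":0,"wy":0,"wz":0.093},
])

```text
time_s: 26.68
ee_pos: [0.5335, 0.3137, 0.226]
eef_rot: [[-0.999, -0.038, -0.002], [-0.038, 0.999, -0.0], [0.002, -0.0, -1.0]]
ft_force: [0.3, 0.1, -1.6]
gripper_width: 0.011
grasp_force: 49.8
```

```bash
python3 - <<'E'
from h import *
print(state()["ee_pos"],state()["gripper_width"])
go(B(0,.035,.227),BY)
E
```

```text
[0.53353732 0.31373785 0.22599705] 0.010974250833159858
t 26.68 xyz [-0.0044 -0.995  -0.0016] w [-0.0003 -0.0012  0.0007]
```

Request:
move_arm([
  {"x":-0.004,"y":-0.06,"z":0,"wx":0,"wy":0,"wz":0},
  {"x":-0.004,"y":-0.14,"z":0,"wx":0,"wy":0,"wz":0},
  {"x":-0.004,"y":-0.22,"z":0,"wx":0,"wy":0,"wz":0},
  {"x":-0.004,"y":-0.3,"z":0,"wx":0,"wy":0,"wz":0},
  {"x":-0.004,"y":-0.38,"z":0,"wx":0,"wy":0,"wz":0},
  {"x":-0.004,"y":-0.46,"z":0,"wx":0,"wy":0,"wz":0},
  {"x":-0.004,"y":-0.54,"z":0,"wx":0,"wy":0,"wz":0},
  {"x":-0.004,"y":-0.62,"z":0,"wx":0,"wy":0,"wz":0},
  {"x":-0.004,"y":-0.69,"z":0,"wx":0,"wy":0,"wz":0},
  {"x":-0.004,"y":-0.75,"z":0,"wx":0,"wy":0,"wz":0},
])

```text
time_s: 27.52
ee_pos: [0.5488, -0.0633, 0.2254]
eef_rot: [[-0.999, -0.037, -0.003], [-0.037, 0.999, -0.0], [0.003, -0.0, -1.0]]
ft_force: [0.7, 0.3, -0.3]
gripper_width: 0.0108
grasp_force: 49.7
```

Request:
move_arm([
  {"x":0,"y":-0.07,"z":0,"wx":0,"wy":0,"wz":0},
  {"x":0,"y":-0.14,"z":0,"wx":0,"wy":0,"wz":0},
  {"x":0,"y":-0.2,"z":0,"wx":0,"wy":0,"wz":0},
  {"x":0,"y":-0.235,"z":0,"wx":0,"wy":0,"wz":0},
  {"x":0,"y":-0.245,"z":0,"wx":0,"wy":0,"wz":0},
  {"x":0,"y":-0.245,"z":0,"wx":0,"wy":0,"wz":0},
])

```text
time_s: 28.02
ee_pos: [0.5536, -0.1844, 0.2253]
eef_rot: [[-0.999, -0.035, -0.003], [-0.035, 0.999, 0.0], [0.003, 0.0, -1.0]]
ft_force: [-0.3, 0.7, -1.5]
gripper_width: 0.0108
grasp_force: 49.8
```

```bash
python3 - <<'E'
from h import *
print(state()["ee_pos"],state()["gripper_width"])
go(B(0,.035,.051),BY)
E
```

```text
[ 0.55361488 -0.18443403  0.22525767] 0.010750112706942566
t 28.02 xyz [-0.0034  0.002   0.3485] w [ 0.0003 -0.0021 -0.001 ]
```

Request:
move_arm([
  {"x":-0.003,"y":0.002,"z":0.06,"wx":0,"wy":-0.002,"wz":0},
  {"x":-0.003,"y":0.002,"z":0.12,"wx":0,"wy":-0.002,"wz":0},
  {"x":-0.003,"y":0.002,"z":0.18,"wx":0,"wy":-0.002,"wz":0},
  {"x":-0.003,"y":0.002,"z":0.24,"wx":0,"wy":-0.002,"wz":0},
  {"x":-0.003,"y":0.002,"z":0.29,"wx":0,"wy":-0.002,"wz":0},
  {"x":-0.003,"y":0.002,"z":0.325,"wx":0,"wy":-0.002,"wz":0},
  {"x":-0.003,"y":0.002,"z":0.34,"wx":0,"wy":-0.002,"wz":0},
  {"x":-0.003,"y":0.002,"z":0.348,"wx":0,"wy":-0.002,"wz":0},
  {"x":-0.003,"y":0.002,"z":0.348,"wx":0,"wy":-0.002,"wz":0},
])

```text
time_s: 28.77
ee_pos: [0.5558, -0.1817, 0.0533]
eef_rot: [[-0.999, -0.038, 0.003], [-0.038, 0.999, -0.0], [-0.003, -0.0, -1.0]]
ft_force: [0.2, 0.3, -1.1]
gripper_width: 0.0111
grasp_force: 49.7
```

Request:
move_arm([
  {"x":0,"y":0,"z":0,"wx":0,"wy":0,"wz":0},
  {"x":0,"y":0,"z":0,"wx":0,"wy":0,"wz":0},
  {"x":0,"y":0,"z":0,"wx":0,"wy":0,"wz":0},
  {"x":0,"y":0,"z":0,"wx":0,"wy":0,"wz":0},
  {"x":0,"y":0,"z":-0.05,"wx":0,"wy":0,"wz":0},
  {"x":0,"y":0,"z":-0.12,"wx":0,"wy":0,"wz":0},
  {"x":0,"y":0,"z":-0.2,"wx":0,"wy":0,"wz":0},
  {"x":0,"y":0,"z":-0.28,"wx":0,"wy":0,"wz":0},
  {"x":0,"y":0,"z":-0.36,"wx":0,"wy":0,"wz":0},
  {"x":0.12,"y":0,"z":-0.4,"wx":0,"wy":0,"wz":0},
], hand=-0.3)

```text
time_s: 29.6
ee_pos: [0.5204, -0.1842, 0.2505]
eef_rot: [[-0.999, -0.037, 0.007], [-0.037, 0.999, -0.002], [-0.007, -0.003, -1.0]]
ft_force: [-0.3, 0.6, -0.0]
gripper_width: 0.0298
grasp_force: 0.0
```

```bash
python3 - <<'E'
from h import *
print(state()["ee_pos"],state()["qpos"])
im,c=snap("wrist","w8")
print(proj(c,B(0,.035,.074)),proj(c,B(0,-.035,.074)),proj(c,B(0,.101,.108)),proj(c,B(0,-.101,.108)))
go([.49,.0142,.25],BY)
E
```

```text
[ 0.52041853 -0.18420236  0.2505331 ] [ 0.02542206 -0.09122147 -0.01008034  0.00252177 -1.64486876 -1.55874667]
[319.87797957 209.08459091] [262.18699734 209.0833948 ] [380.00725218 219.61941295] [196.05887934 219.59391055]
t 29.65 xyz [0.0328 0.4001 0.0072] w [-0.0017  0.0072 -0.0007]
```

View pics/w8.png

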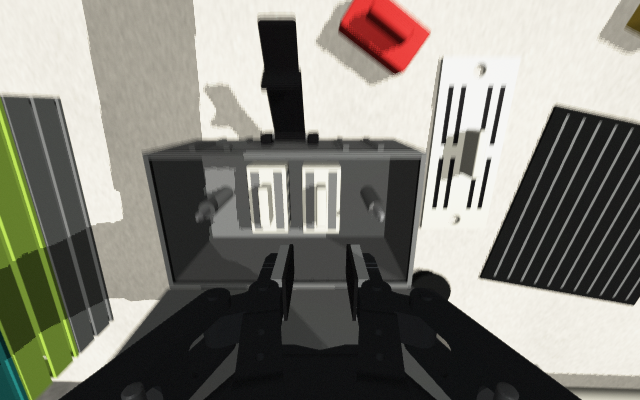

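Both cassettes stand upright in the box at (266,198) and (321,198), and the mat is empty. Next I'll go back to the cover, turning the wrist to its original grasp orientation.

Request:
move_arm([
  {"x":0.03,"y":0.07,"z":0,"wx":0,"wy":0,"wz":0},
  {"x":0.03,"y":0.15,"z":0,"wx":0,"wy":0,"wz":0},
  {"x":0.03,"y":0.23,"z":0,"wx":0,"wy":0,"wz":0},
  {"x":0.03,"y":0.31,"z":0,"wx":0,"wy":0,"wz":0},
  {"x":0.03,"y":0.38,"z":0,"wx":0,"wy":0,"wz":0},
  {"x":0.03,"y":0.4,"z":0,"wx":0,"wy":0,"wz":0},
  {"x":0.03,"y":0.4,"z":0,"wx":0,"wy":0,"wz":0},
], hand=0)

```text
time_s: 30.23
ee_pos: [0.4932, 0.0177, 0.2467]
eef_rot: [[-0.999, -0.04, 0.004], [-0.04, 0.999, 0.001], [-0.004, 0.001, -1.0]]
ft_force: [-0.8, -0.6, -0.4]
gripper_width: 0.0428
grasp_force: 0.0
```

Request:
move_arm([
  {"x":0,"y":0,"z":0,"wx":0,"wy":0,"wz":-0.078},
  {"x":0,"y":0,"z":0,"wx":0,"wy":0,"wz":-0.156},
  {"x":0,"y":0,"z":0,"wx":0,"wy":0,"wz":-0.234},
  {"x":0,"y":0,"z":0,"wx":0,"wy":0,"wz":-0.312},
  {"x":0,"y":0,"z":0,"wx":0,"wy":0,"wz":-0.39},
  {"x":0,"y":0,"z":0,"wx":0,"wy":0,"wz":-0.468},
  {"x":0,"y":0,"z":0,"wx":0,"wy":0,"wz":-0.546},
  {"x":0,"y":0,"z":0,"wx":0,"wy":0,"wz":-0.624},
  {"x":0,"y":0,"z":0,"wx":0,"wy":0,"wz":-0.702},
  {"x":0,"y":0,"z":0,"wx":0,"wy":0,"wz":-0.78},
])

```text
time_s: 31.07
ee_pos: [0.4935, 0.0142, 0.2466]
eef_rot: [[-0.299, -0.954, 0.004], [-0.954, 0.299, -0.0], [-0.001, -0.003, -1.0]]
ft_force: [0.1, -0.0, 0.5]
gripper_width: 0.0427
grasp_force: 0.0
```

Request:
move_arm([
  {"x":0,"y":0,"z":0,"wx":0,"wy":0,"wz":-0.078},
  {"x":0,"y":0,"z":0,"wx":0,"wy":0,"wz":-0.156},
  {"x":0,"y":0,"z":0,"wx":0,"wy":0,"wz":-0.234},
  {"x":0,"y":0,"z":0,"wx":0,"wy":0,"wz":-0.312},
  {"x":0,"y":0,"z":0,"wx":0,"wy":0,"wz":-0.39},
  {"x":0,"y":0,"z":0,"wx":0,"wy":0,"wz":-0.468},
  {"x":0,"y":0,"z":0,"wx":0,"wy":0,"wz":-0.546},
  {"x":0,"y":0,"z":0,"wx":0,"wy":0,"wz":-0.624},
  {"x":0,"y":0,"z":0,"wx":0,"wy":0,"wz":-0.702},
  {"x":0,"y":0,"z":0,"wx":0,"wy":0,"wz":-0.78},
])

```text
time_s: 31.9
ee_pos: [0.4935, 0.0142, 0.2466]
eef_rot: [[0.796, -0.605, 0.004], [-0.605, -0.796, -0.0], [0.003, -0.002, -1.0]]
ft_force: [-0.5, 0.0, 0.7]
gripper_width: 0.0429
grasp_force: 0.0
```

Request:
move_arm([
  {"x":0,"y":0,"z":0,"wx":0,"wy":0,"wz":-0.078},
  {"x":0,"y":0,"z":0,"wx":0,"wy":0,"wz":-0.156},
  {"x":0,"y":0,"z":0,"wx":0,"wy":0,"wz":-0.234},
  {"x":0,"y":0,"z":0,"wx":0,"wy":0,"wz":-0.312},
  {"x":0,"y":0,"z":0,"wx":0,"wy":0,"wz":-0.39},
  {"x":0,"y":0,"z":0,"wx":0,"wy":0,"wz":-0.44},
  {"x":0,"y":0,"z":0,"wx":0,"wy":0,"wz":-0.44},
  {"x":0,"y":0,"z":0,"wx":0,"wy":0,"wz":-0.44},
])

```text
time_s: 32.57
ee_pos: [0.4935, 0.0146, 0.2465]
eef_rot: [[0.999, 0.033, 0.003], [0.033, -0.999, -0.0], [0.003, 0.0, -1.0]]
ft_force: [-0.5, -0.2, -1.6]
gripper_width: 0.0428
grasp_force: 0.0
```

```bash
python3 - <<'E'
from h import *
s=state();print(s["ee_pos"],s["eef_rot"].round(4).tolist())
im,c=snap("wrist","w9")
go([.4902,.0142,.0165],np.pi/2+.034)
# cover holes/handle check
print(proj(c,[.4902,.0142,.036]),[proj(c,[.4902+a*np.cos(.034),.0142+a*np.sin(.034),.006]).round(1) for a in(.101,-.101)])
g=im[:,:,1];cv2.imwrite("pics/w9c.png",im)
m=(im.min(2)>140).astype(np.uint8)
# hole candidates
circ=cv2.HoughCircles(cv2.medianBlur(g,3),cv2.HOUGH_GRADIENT,1,60,param1=120,param2=12,minRadius=4,maxRadius=9);print(None if circ is None else circ[0].round(1)[:12])
E
```

```text
[0.49346323 0.01458929 0.24654609] [[0.9994, 0.033, 0.0035], [0.033, -0.9995, -0.0], [0.0035, 0.0001, -1.0]]
t 32.62 xyz [-0.0081  0.0009  0.4599] w [ 0.     -0.0021 -0.0006]
[319.66967187 178.94595644] [array([319.5,  96.8]), array([319.8, 239.8])]
[[627.5 135.5   7.3]]
```

Request:
move_arm([
  {"x":-0.007,"y":0.001,"z":0.07,"wx":0,"wy":-0.002,"wz":0},
  {"x":-0.007,"y":0.001,"z":0.15,"wx":0,"wy":-0.002,"wz":0},
  {"x":-0.007,"y":0.001,"z":0.22,"wx":0,"wy":-0.002,"wz":0},
  {"x":-0.007,"y":0.001,"z":0.29,"wx":0,"wy":-0.002,"wz":0},
  {"x":-0.007,"y":0.001,"z":0.36,"wx":0,"wy":-0.002,"wz":0},
  {"x":-0.007,"y":0.001,"z":0.41,"wx":0,"wy":-0.002,"wz":0},
  {"x":-0.007,"y":0.001,"z":0.445,"wx":0,"wy":-0.002,"wz":0},
  {"x":-0.007,"y":0.001,"z":0.457,"wx":0,"wy":-0.002,"wz":0},
  {"x":-0.007,"y":0.001,"z":0.457,"wx":0,"wy":-0.002,"wz":0},
  {"x":-0.007,"y":0.001,"z":0.457,"wx":0,"wy":-0.002,"wz":0},
])

```text
time_s: 33.45
ee_pos: [0.4912, 0.0147, 0.0189]
eef_rot: [[0.999, 0.036, 0.001], [0.036, -0.999, -0.0], [0.001, 0.0, -1.0]]
ft_force: [0.8, 0.1, 1.0]
gripper_width: 0.0427
grasp_force: 0.0
```

Request:
move_arm([
  {"x":0,"y":0,"z":0,"wx":0,"wy":0,"wz":0},
  {"x":0,"y":0,"z":0,"wx":0,"wy":0,"wz":0},
  {"x":0,"y":0,"z":0,"wx":0,"wy":0,"wz":0},
  {"x":0,"y":0,"z":0,"wx":0,"wy":0,"wz":0},
  {"x":0,"y":0,"z":0,"wx":0,"wy":0,"wz":0},
  {"x":0,"y":0,"z":0,"wx":0,"wy":0,"wz":0},
], hand=-1, grip_force=60)

```text
time_s: 33.95
ee_pos: [0.4916, 0.0151, 0.0195]
eef_rot: [[0.999, 0.037, 0.003], [0.037, -0.999, 0.0], [0.003, -0.0, -1.0]]
ft_force: [-1.6, 0.8, 6.0]
gripper_width: 0.011
grasp_force: 63.5
```

Request:
move_arm([
  {"x":0,"y":0,"z":-0.04,"wx":0,"wy":0,"wz":0},
  {"x":0,"y":0,"z":-0.1,"wx":0,"wy":0,"wz":0},
  {"x":0,"y":0,"z":-0.17,"wx":0,"wy":0,"wz":0},
  {"x":0,"y":0,"z":-0.24,"wx":0,"wy":0,"wz":0},
  {"x":0,"y":0,"z":-0.31,"wx":0,"wy":0,"wz":0},
  {"x":0,"y":0,"z":-0.37,"wx":0,"wy":0,"wz":0},
  {"x":0,"y":0,"z":-0.42,"wx":0,"wy":0,"wz":0},
  {"x":0,"y":0,"z":-0.44,"wx":0,"wy":0,"wz":0},
])

```text
time_s: 34.62
ee_pos: [0.4914, 0.0149, 0.2418]
eef_rot: [[0.999, 0.037, 0.005], [0.037, -0.999, 0.001], [0.005, -0.001, -1.0]]
ft_force: [0.4, 1.3, -2.3]
gripper_width: 0.0108
grasp_force: 62.4
```

Request:
move_arm([
  {"x":0,"y":0,"z":0,"wx":0,"wy":0,"wz":0.07},
  {"x":0,"y":0,"z":0,"wx":0,"wy":0,"wz":0.14},
  {"x":0,"y":0,"z":0,"wx":0,"wy":0,"wz":0.22},
  {"x":0,"y":0,"z":0,"wx":0,"wy":0,"wz":0.3},
  {"x":0,"y":0,"z":0,"wx":0,"wy":0,"wz":0.37},
  {"x":0,"y":0,"z":0,"wx":0,"wy":0,"wz":0.45},
  {"x":0,"y":0,"z":0,"wx":0,"wy":0,"wz":0.52},
  {"x":0,"y":0,"z":0,"wx":0,"wy":0,"wz":0.59},
  {"x":0,"y":0,"z":0,"wx":0,"wy":0,"wz":0.66},
  {"x":0,"y":0,"z":0,"wx":0,"wy":0,"wz":0.73},
])

```text
time_s: 35.45
ee_pos: [0.4901, 0.015, 0.236]
eef_rot: [[0.44, -0.898, -0.003], [-0.898, -0.44, -0.0], [-0.001, 0.002, -1.0]]
ft_force: [0.5, -0.3, -2.3]
gripper_width: 0.0111
grasp_force: 62.3
```

Request:
move_arm([
  {"x":0,"y":0,"z":0,"wx":0,"wy":0,"wz":0.07},
  {"x":0,"y":0,"z":0,"wx":0,"wy":0,"wz":0.14},
  {"x":0,"y":0,"z":0,"wx":0,"wy":0,"wz":0.2},
  {"x":0,"y":0,"z":0,"wx":0,"wy":0,"wz":0.25},
  {"x":0,"y":0,"z":0,"wx":0,"wy":0,"wz":0.27},
  {"x":0,"y":0,"z":0,"wx":0,"wy":0,"wz":0.27},
  {"x":0,"y":0,"z":0,"wx":0,"wy":0,"wz":0.27},
])

```text
time_s: 36.03
ee_pos: [0.4902, 0.0149, 0.2366]
eef_rot: [[0.038, -0.999, -0.002], [-0.999, -0.038, -0.0], [0.0, 0.002, -1.0]]
ft_force: [0.3, 0.6, -1.9]
gripper_width: 0.0109
grasp_force: 62.3
```

```bash
python3 - <<'E'
from h import *
s=state();print(s["ee_pos"],s["eef_rot"].round(4).tolist(),s["gripper_width"],s["ft_force"])
go([.5566,-.2186,s["ee_pos"][2]],.036)
E
```

```text
[0.49023661 0.01492645 0.23656988] [[0.038, -0.9993, -0.0019], [-0.9993, -0.038, -0.0003], [0.0002, 0.0019, -1.0]] 0.010891168400465053 [ 0.31188081  0.61145068 -1.89213571]
t 36.03 xyz [ 4.718e-01 -1.149e-01 -1.000e-04] w [ 0.0012 -0.0001  0.0013]
```

Request:
move_arm([
  {"x":0.05,"y":-0.015,"z":0,"wx":0,"wy":0,"wz":0},
  {"x":0.1,"y":-0.03,"z":0,"wx":0,"wy":0,"wz":0},
  {"x":0.16,"y":-0.045,"z":0,"wx":0,"wy":0,"wz":0},
  {"x":0.22,"y":-0.06,"z":0,"wx":0,"wy":0,"wz":0},
  {"x":0.28,"y":-0.075,"z":0,"wx":0,"wy":0,"wz":0},
  {"x":0.34,"y":-0.09,"z":0,"wx":0,"wy":0,"wz":0},
  {"x":0.4,"y":-0.105,"z":0,"wx":0,"wy":0,"wz":0},
  {"x":0.45,"y":-0.115,"z":0,"wx":0,"wy":0,"wz":0},
  {"x":0.472,"y":-0.115,"z":0,"wx":0,"wy":0,"wz":0},
  {"x":0.472,"y":-0.115,"z":0,"wx":0,"wy":0,"wz":0},
])

```text
time_s: 36.87
ee_pos: [0.5563, -0.2209, 0.2363]
eef_rot: [[0.035, -0.999, -0.003], [-0.999, -0.035, 0.0], [-0.0, 0.003, -1.0]]
ft_force: [0.2, 1.3, -1.4]
gripper_width: 0.0105
grasp_force: 62.3
```

Request:
move_arm([
  {"x":0,"y":0,"z":0.05,"wx":0,"wy":0,"wz":0},
  {"x":0,"y":0,"z":0.1,"wx":0,"wy":0,"wz":0},
  {"x":0,"y":0,"z":0.15,"wx":0,"wy":0,"wz":0},
  {"x":0,"y":0,"z":0.18,"wx":0,"wy":0,"wz":0},
  {"x":0,"y":0,"z":0.18,"wx":0,"wy":0,"wz":0},
  {"x":0,"y":0,"z":0.18,"wx":0,"wy":0,"wz":0},
])

```text
time_s: 37.37
ee_pos: [0.5563, -0.2182, 0.1475]
eef_rot: [[0.038, -0.999, -0.002], [-0.999, -0.038, -0.0], [0.0, 0.002, -1.0]]
ft_force: [-0.1, -0.3, -1.6]
gripper_width: 0.0109
grasp_force: 62.2
```

```bash
python3 - <<'E'
from h import *
s=state();print(s["ee_pos"],s["gripper_width"],s["ft_force"])
go([.5566,-.2188,.096],.036)
im,c=snap("wrist","w10");cv2.imwrite("pics/w10.png",im)
print(proj(c,B(0,.101,.108)),proj(c,B(0,-.101,.108)))
E
```

```text
[ 0.55633531 -0.21816808  0.14748783] 0.010928058379370349 [-0.12311834 -0.34278055 -1.63412262]
t 37.37 xyz [ 0.0013 -0.0006  0.103 ] w [ 0.001  -0.0001  0.0013]
[319.90387462 342.65729647] [319.9680882   73.82853815]
```

View pics/w10.png

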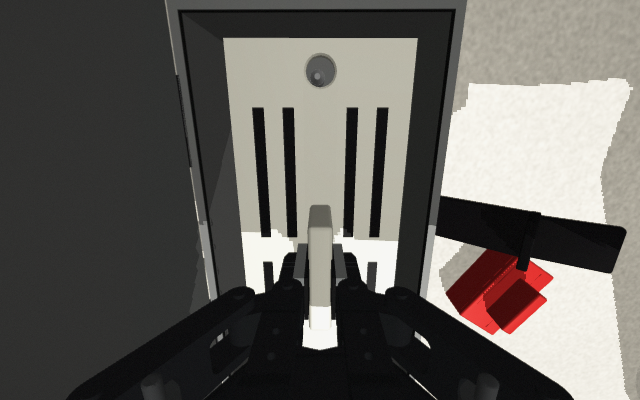

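The right-hand pin shows through its hole at (320,70), so the cover is aligned. I'm lowering it onto the studs.

Request:
move_arm([
  {"x":0.001,"y":-0.001,"z":0.015,"wx":0,"wy":0,"wz":0},
  {"x":0.001,"y":-0.001,"z":0.03,"wx":0,"wy":0,"wz":0},
  {"x":0.001,"y":-0.001,"z":0.045,"wx":0,"wy":0,"wz":0},
  {"x":0.001,"y":-0.001,"z":0.06,"wx":0,"wy":0,"wz":0},
  {"x":0.001,"y":-0.001,"z":0.075,"wx":0,"wy":0,"wz":0},
  {"x":0.001,"y":-0.001,"z":0.088,"wx":0,"wy":0,"wz":0},
  {"x":0.001,"y":-0.001,"z":0.096,"wx":0,"wy":0,"wz":0},
  {"x":0.001,"y":-0.001,"z":0.1,"wx":0,"wy":0,"wz":0},
  {"x":0.001,"y":-0.001,"z":0.1,"wx":0,"wy":0,"wz":0},
])

```text
time_s: 38.17
ee_pos: [0.5571, -0.2194, 0.0995]
eef_rot: [[0.037, -0.999, 0.0], [-0.999, -0.037, -0.001], [0.001, -0.0, -1.0]]
ft_force: [-5.5, 3.6, 6.2]
gripper_width: 0.011
grasp_force: 63.4
```

Request:
move_arm([
  {"x":0,"y":0,"z":0,"wx":0,"wy":0,"wz":0},
  {"x":0,"y":0,"z":0,"wx":0,"wy":0,"wz":0},
  {"x":0,"y":0,"z":0,"wx":0,"wy":0,"wz":0},
  {"x":0,"y":0,"z":0,"wx":0,"wy":0,"wz":0},
  {"x":0,"y":0,"z":-0.04,"wx":0,"wy":0,"wz":0},
  {"x":0,"y":0,"z":-0.1,"wx":0,"wy":0,"wz":0},
  {"x":0,"y":0,"z":-0.18,"wx":0,"wy":0,"wz":0},
  {"x":0,"y":0,"z":-0.26,"wx":0,"wy":0,"wz":0},
  {"x":0,"y":0,"z":-0.28,"wx":0,"wy":0,"wz":0},
  {"x":0,"y":0,"z":-0.28,"wx":0,"wy":0,"wz":0},
], hand=0)

```text
time_s: 39.0
ee_pos: [0.5587, -0.2201, 0.2432]
eef_rot: [[0.037, -0.999, 0.008], [-0.999, -0.037, -0.002], [0.002, -0.008, -1.0]]
ft_force: [-0.5, -0.4, -0.8]
gripper_width: 0.0424
grasp_force: 0.0
```

```bash
python3 - <<'E'
from h import *
s=state();print(s["ee_pos"],s["qpos"][5])
im,c=snap("wrist","w11")
def meas(name):
    d=np.load(f"pics/{name}.npz");c=dict(camera_matrix=d["K"],cam_to_world=d["T"]);g=cv2.cvtColor(d["im"],6)
    out=[]
    # plate edges at two rows in the world: sample along box x at z .086 for given box y, find brightness jump
    xs=np.arange(-.068,.068,.0005)
    for y in(-.085,-.06,-.03,.03,.06):
        p=np.array([proj(c,B(x,y,.086)) for x in xs]);v=cv2.remap(g,p[:,:1].astype(np.float32),p[:,1:].astype(np.float32),1).ravel().astype(float)
        dv=np.gradient(cv2.GaussianBlur(v[None],(0,0),3).ravel());n=len(xs)//4
        out.append((xs[dv[:n].argmax()].round(4),xs[-n:][dv[-n:].argmin()].round(4)))
    ys=np.arange(-.128,-.1,.0005);p=np.array([proj(c,B(-.03,y,.086)) for y in ys]);v=cv2.remap(g,p[:,:1].astype(np.float32),p[:,1:].astype(np.float32),1).ravel().astype(float)
    print(name,out,"end",ys[np.gradient(cv2.GaussianBlur(v[None],(0,0),3).ravel()).argmax()])
meas("w4");meas("w11")
go([.50,-.14,.33],BY)
E
```

```text
[ 0.55873107 -0.22008178  0.24320676] 0.07742639807789437
w4 [(np.float64(-0.048), np.float64(0.048)), (np.float64(-0.048), np.float64(0.0485)), (np.float64(-0.048), np.float64(0.0485)), (np.float64(-0.0475), np.float64(0.0485)), (np.float64(-0.0475), np.float64(0.0485))] end -0.11649999999999999
w11 [(np.float64(-0.047), np.float64(0.049)), (np.float64(-0.0475), np.float64(0.049)), (np.float64(-0.0475), np.float64(0.049)), (np.float64(-0.0475), np.float64(0.049)), (np.float64(-0.047), np.float64(0.049))] end -0.11599999999999999
t 39.05 xyz [-0.1631  0.1095 -0.1804] w [-0.0024  0.0017  0.9998]
```

The cover is seated within 1 mm of where it was. Next I'll raise, turn and take the lid tab to shut the lid.

Request:
move_arm([
  {"x":0,"y":0,"z":-0.08,"wx":0,"wy":0,"wz":-0.078},
  {"x":0,"y":0,"z":-0.16,"wx":0,"wy":0,"wz":-0.156},
  {"x":0,"y":0,"z":-0.22,"wx":0,"wy":0,"wz":-0.234},
  {"x":0,"y":0,"z":-0.22,"wx":0,"wy":0,"wz":-0.312},
  {"x":0,"y":0,"z":-0.22,"wx":0,"wy":0,"wz":-0.39},
  {"x":0,"y":0,"z":-0.22,"wx":0,"wy":0,"wz":-0.468},
  {"x":0,"y":0,"z":-0.22,"wx":0,"wy":0,"wz":-0.546},
  {"x":0,"y":0,"z":-0.22,"wx":0,"wy":0,"wz":-0.624},
  {"x":0,"y":0,"z":-0.22,"wx":0,"wy":0,"wz":-0.702},
  {"x":0,"y":0,"z":-0.22,"wx":0,"wy":0,"wz":-0.78},
], hand=0.3)

```text
time_s: 39.88
ee_pos: [0.5573, -0.2192, 0.3459]
eef_rot: [[0.955, -0.298, -0.003], [-0.298, -0.955, 0.0], [-0.003, 0.0, -1.0]]
ft_force: [-0.9, 0.1, -0.4]
gripper_width: 0.0555
grasp_force: 0.0
```

Request:
move_arm([
  {"x":0,"y":0,"z":0,"wx":0,"wy":0,"wz":-0.078},
  {"x":0,"y":0,"z":0,"wx":0,"wy":0,"wz":-0.156},
  {"x":0,"y":0,"z":0,"wx":0,"wy":0,"wz":-0.22},
  {"x":0,"y":0,"z":0,"wx":0,"wy":0,"wz":-0.22},
  {"x":0,"y":0,"z":0,"wx":0,"wy":0,"wz":-0.22},
])

```text
time_s: 40.3
ee_pos: [0.5572, -0.2192, 0.3465]
eef_rot: [[0.999, 0.034, -0.002], [0.034, -0.999, 0.0], [-0.002, -0.0, -1.0]]
ft_force: [0.4, -0.3, -0.2]
gripper_width: 0.0555
grasp_force: 0.0
```

```bash
python3 - <<'E'
from h import *
s=state();print(s["ee_pos"])
go([.6431,-.1332,.35],BY);go([.6431,-.1332,.2775],BY)
im,c=snap("wrist","w12");sc,cc=snap("scene","s12")
# black tab: project expected tab end for several lid angles
m=(im.max(2)<30).astype(np.uint8);m[:, :]=m
n,l,st,ce=cv2.connectedComponentsWithStats(m)
for i in range(1,n):
    if st[i,4]>150: print(st[i],ce[i].round(0))
for t in (1.5,1.6,1.7):
    f=lambda r,h,y:B(.075-r*np.cos(t)+h*np.sin(t),y,.126+r*np.sin(t)+h*np.cos(t))
    print(t,[(proj(c,f(.192,.005,y)).round(0)) for y in(.095,.065,-.065,-.095)],f(.178,.005,.08).round(4))
E
```

```text
[ 0.55723987 -0.21924033  0.34648423]
t 40.3 xyz [ 0.1774 -0.1662 -0.0073] w [-0.0002  0.0012 -0.0021]
t 40.3 xyz [ 0.1777 -0.1661  0.1377] w [-0.0002  0.0012 -0.0021]
[ 161   35   45   48 1657] [183.  58.]
[    0    42   136   181 15853] [ 67. 133.]
[ 407   88   72   24 1499] [443.  99.]
[ 151   90   74   23 1174] [191. 101.]
[214 121 206 103 477] [315. 195.]
[262 145  51   3 151] [287. 146.]
[262 156  51   3 151] [287. 157.]
[326 156  51   3 153] [351. 157.]
[ 308  227   22   69 1371] [319. 261.]
[   55   248   530   152 36034] [320. 351.]
1.5 [array([159., 137.]), array([209., 137.]), array([426., 136.]), array([476., 136.])] [ 0.6204 -0.1359  0.3039]
1.6 [array([153., 103.]), array([205., 103.]), array([430., 102.]), array([482., 102.])] [ 0.6382 -0.1352  0.3038]
1.7 [array([149.,  68.]), array([202.,  67.]), array([432.,  66.]), array([486.,  66.])] [ 0.6559 -0.1345  0.3019]
```

Request:
move_arm([
  {"x":0.06,"y":-0.05,"z":-0.01,"wx":0,"wy":0,"wz":0},
  {"x":0.12,"y":-0.1,"z":-0.01,"wx":0,"wy":0,"wz":0},
  {"x":0.174,"y":-0.164,"z":-0.01,"wx":0,"wy":0,"wz":0},
  {"x":0.174,"y":-0.164,"z":-0.01,"wx":0,"wy":0,"wz":0},
  {"x":0.174,"y":-0.164,"z":0.03,"wx":0,"wy":0,"wz":0},
  {"x":0.174,"y":-0.164,"z":0.07,"wx":0,"wy":0,"wz":0},
  {"x":0.174,"y":-0.164,"z":0.11,"wx":0,"wy":0,"wz":0},
  {"x":0.174,"y":-0.164,"z":0.137,"wx":0,"wy":0,"wz":0},
  {"x":0.174,"y":-0.164,"z":0.137,"wx":0,"wy":0,"wz":0},
  {"x":0.174,"y":-0.164,"z":0.137,"wx":0,"wy":0,"wz":0},
])

```text
time_s: 41.23
ee_pos: [0.6409, -0.1343, 0.2792]
eef_rot: [[0.999, 0.036, -0.001], [0.036, -0.999, -0.001], [-0.001, 0.0, -1.0]]
ft_force: [-0.7, 0.0, 1.2]
gripper_width: 0.0555
grasp_force: 0.0
```

Request:
move_arm([
  {"x":0,"y":0,"z":0,"wx":0,"wy":0,"wz":0},
  {"x":0,"y":0,"z":0,"wx":0,"wy":0,"wz":0},
  {"x":0,"y":0,"z":0,"wx":0,"wy":0,"wz":0},
  {"x":0,"y":0,"z":0,"wx":0,"wy":0,"wz":0},
  {"x":0,"y":0,"z":0,"wx":0,"wy":0,"wz":0},
  {"x":0,"y":0,"z":0,"wx":0,"wy":0,"wz":0},
], hand=-0.5, grip_force=30)

```text
time_s: 41.73
ee_pos: [0.6417, -0.1333, 0.2809]
eef_rot: [[0.999, 0.038, 0.003], [0.038, -0.999, 0.001], [0.003, -0.001, -1.0]]
ft_force: [-0.5, 5.2, 4.1]
gripper_width: 0.0295
grasp_force: 33.2
```

Request:
move_arm([
  {"x":-0.031,"y":0,"z":-0.001,"wx":0,"wy":0,"wz":0},
  {"x":-0.061,"y":0,"z":0.001,"wx":0,"wy":0,"wz":0},
  {"x":-0.091,"y":0,"z":0.005,"wx":0,"wy":0,"wz":0},
  {"x":-0.12,"y":0,"z":0.012,"wx":0,"wy":0,"wz":0},
  {"x":-0.149,"y":0,"z":0.021,"wx":0,"wy":0,"wz":0},
  {"x":-0.177,"y":0,"z":0.032,"wx":0,"wy":0,"wz":0},
  {"x":-0.204,"y":0,"z":0.046,"wx":0,"wy":0,"wz":0},
  {"x":-0.229,"y":0,"z":0.063,"wx":0,"wy":0,"wz":0},
  {"x":-0.253,"y":0,"z":0.081,"wx":0,"wy":0,"wz":0},
  {"x":-0.276,"y":0,"z":0.101,"wx":0,"wy":0,"wz":0},
])

```text
time_s: 42.57
ee_pos: [0.504, -0.139, 0.2298]
eef_rot: [[0.999, 0.037, 0.005], [0.037, -0.999, 0.0], [0.005, -0.0, -1.0]]
ft_force: [4.0, 1.8, 0.1]
gripper_width: 0.0296
grasp_force: 31.6
```

Request:
move_arm([
  {"x":-0.021,"y":0,"z":0.022,"wx":0,"wy":0,"wz":0},
  {"x":-0.039,"y":0,"z":0.046,"wx":0,"wy":0,"wz":0},
  {"x":-0.056,"y":0,"z":0.071,"wx":0,"wy":0,"wz":0},
  {"x":-0.07,"y":0,"z":0.098,"wx":0,"wy":0,"wz":0},
  {"x":-0.082,"y":0,"z":0.126,"wx":0,"wy":0,"wz":0},
  {"x":-0.092,"y":0,"z":0.155,"wx":0,"wy":0,"wz":0},
  {"x":-0.099,"y":0,"z":0.184,"wx":0,"wy":0,"wz":0},
  {"x":-0.104,"y":0,"z":0.214,"wx":0,"wy":0,"wz":0},
  {"x":-0.106,"y":0,"z":0.238,"wx":0,"wy":0,"wz":0},
  {"x":-0.106,"y":0,"z":0.242,"wx":0,"wy":0,"wz":0},
])

```text
time_s: 43.4
ee_pos: [0.4506, -0.1413, 0.1068]
eef_rot: [[0.999, 0.037, 0.001], [0.037, -0.999, -0.0], [0.001, 0.0, -1.0]]
ft_force: [1.7, 3.1, 1.7]
gripper_width: 0.0296
grasp_force: 30.2
```

Request:
move_arm([
  {"x":0,"y":0,"z":0.006,"wx":0,"wy":0,"wz":0},
  {"x":0,"y":0,"z":0.01,"wx":0,"wy":0,"wz":0},
  {"x":0,"y":0,"z":0.01,"wx":0,"wy":0,"wz":0},
  {"x":0,"y":0,"z":0.01,"wx":0,"wy":0,"wz":0},
])

```text
time_s: 43.73
ee_pos: [0.4507, -0.1413, 0.1061]
eef_rot: [[0.999, 0.037, 0.001], [0.037, -0.999, -0.001], [0.001, 0.001, -1.0]]
ft_force: [-7.7, 6.6, 14.6]
gripper_width: 0.03
grasp_force: 31.5
```

Request:
move_arm([
  {"x":0,"y":0,"z":-0.008,"wx":0,"wy":0,"wz":0},
  {"x":0,"y":0,"z":-0.008,"wx":0,"wy":0,"wz":0},
  {"x":0,"y":0,"z":-0.008,"wx":0,"wy":0,"wz":0},
  {"x":0,"y":0,"z":-0.008,"wx":0,"wy":0,"wz":0},
  {"x":0,"y":0,"z":-0.06,"wx":0,"wy":0,"wz":0},
  {"x":0,"y":0,"z":-0.13,"wx":0,"wy":0,"wz":0},
  {"x":0,"y":0,"z":-0.18,"wx":0,"wy":0,"wz":0},
  {"x":-0.06,"y":0.07,"z":-0.18,"wx":0,"wy":0,"wz":0},
  {"x":-0.12,"y":0.14,"z":-0.18,"wx":0,"wy":0,"wz":0},
  {"x":-0.133,"y":0.161,"z":-0.18,"wx":0,"wy":0,"wz":0},
], hand=0.2)

```text
time_s: 44.57
ee_pos: [0.385, -0.2258, 0.1933]
eef_rot: [[0.999, 0.037, 0.0], [0.037, -0.999, -0.001], [0.0, 0.001, -1.0]]
ft_force: [-0.2, -0.2, -0.2]
gripper_width: 0.0509
grasp_force: 0.0
```

```bash
python3 - <<'E'
from h import *
s=state();print(s["ee_pos"])
go([.3872,-.2242,.1112],BY)
im,c=snap("scene","s13");w,cw=snap("wrist","w13")
# lid: front edge corners now vs s2 (lid shut)
d=np.load("pics/s2.npz")["im"]
for y in(.1,-.1):
    for t in (0,.03,.06,.1):
        p=B(.075-.152*np.cos(t),y,.126+.152*np.sin(t)+.010);print(y,t,proj(c,p).round(1),proj(cw,p).round(1))
a=d[195:275,270:360].astype(int);b=im[195:275,270:360].astype(int)
print("lid area diff vs shut picture, pixels:",(abs(a-b).max(2)>30).sum())
n,l,st,ce=cv2.connectedComponentsWithStats((abs(a-b).max(2)>30).astype(np.uint8))
print([ (st[i].tolist()) for i in range(1,n) if st[i,4]>15])
for t in(.85,.95,1.05):
    p=B(-.085-.103*np.sin(t)-.004*np.cos(t),0,.066+.103*np.cos(t)-.004*np.sin(t));print(t,p,proj(cw,p))
g=(w.max(2)<35).astype(np.uint8);g[250:]=0
n,l,st,ce=cv2.connectedComponentsWithStats(g);print([st[i].tolist() for i in range(1,n) if st[i,4]>100])
E
```

```text
[ 0.38498524 -0.22580799  0.19332594]
t 44.57 xyz [ 0.0045 -0.0032  0.1643] w [ 0.0004 -0.0001 -0.0003]
0.1 0 [310.  215.5] [164.   87.2]
0.1 0.03 [309.9 214.4] [160.2  86.5]
0.1 0.06 [310.  213.3] [156.3  85.5]
0.1 0.1 [310.1 211.9] [150.7  83.8]
-0.1 0 [281.1 248.7] [465.4  85.9]
-0.1 0.03 [281.  247.5] [468.9  85.2]
-0.1 0.06 [281.  246.4] [472.6  84.3]
-0.1 0.1 [281.  244.9] [477.9  82.5]
lid area diff vs shut picture, pixels: 315
[[0, 0, 9, 11, 55], [72, 0, 18, 16, 168], [21, 39, 26, 11, 51], [33, 54, 15, 15, 30]]
0.85 [ 0.39109113 -0.22440441  0.13097314] [315.84940952 209.06553087]
0.95 [ 0.38500858 -0.22462957  0.1226597 ] [316.02151837 212.69665827]
1.05 [ 0.37978581 -0.2248229   0.11378013] [316.17830559 214.84315887]
[[0, 0, 22, 135, 1680], [586, 0, 40, 117, 294], [595, 0, 45, 119, 2433], [404, 75, 55, 70, 3169], [170, 77, 62, 69, 3021], [625, 78, 15, 41, 308], [277, 88, 18, 18, 257], [336, 88, 17, 17, 241], [292, 94, 46, 138, 5333]]
```

Request:
move_arm([
  {"x":0.004,"y":-0.003,"z":0.05,"wx":0,"wy":0,"wz":0},
  {"x":0.004,"y":-0.003,"z":0.1,"wx":0,"wy":0,"wz":0},
  {"x":0.004,"y":-0.003,"z":0.14,"wx":0,"wy":0,"wz":0},
  {"x":0.004,"y":-0.003,"z":0.162,"wx":0,"wy":0,"wz":0},
  {"x":0.004,"y":-0.003,"z":0.162,"wx":0,"wy":0,"wz":0},
  {"x":0.004,"y":-0.003,"z":0.162,"wx":0,"wy":0,"wz":0},
])

```text
time_s: 45.17
ee_pos: [0.3888, -0.2226, 0.1121]
eef_rot: [[0.999, 0.037, -0.001], [0.037, -0.999, -0.001], [-0.001, 0.001, -1.0]]
ft_force: [-0.2, 0.5, 0.8]
gripper_width: 0.0512
grasp_force: 0.0
```

Request:
move_arm([
  {"x":0,"y":0,"z":0,"wx":0,"wy":0,"wz":0},
  {"x":0,"y":0,"z":0,"wx":0,"wy":0,"wz":0},
  {"x":0,"y":0,"z":0,"wx":0,"wy":0,"wz":0},
  {"x":0,"y":0,"z":0,"wx":0,"wy":0,"wz":0},
  {"x":0,"y":0,"z":0,"wx":0,"wy":0,"wz":0},
  {"x":0,"y":0,"z":0,"wx":0,"wy":0,"wz":0},
], hand=-0.5, grip_force=25)

```text
time_s: 45.67
ee_pos: [0.3891, -0.2233, 0.1131]
eef_rot: [[0.999, 0.037, 0.001], [0.037, -0.999, -0.002], [0.001, 0.002, -1.0]]
ft_force: [-2.0, -5.3, 2.7]
gripper_width: 0.0295
grasp_force: 28.3
```

Request:
move_arm([
  {"x":0.014,"y":0,"z":-0.018,"wx":0,"wy":0,"wz":0},
  {"x":0.029,"y":0,"z":-0.034,"wx":0,"wy":0,"wz":0},
  {"x":0.046,"y":0,"z":-0.047,"wx":0,"wy":0,"wz":0},
  {"x":0.063,"y":0,"z":-0.059,"wx":0,"wy":0,"wz":0},
  {"x":0.082,"y":0,"z":-0.069,"wx":0,"wy":0,"wz":0},
  {"x":0.102,"y":0,"z":-0.077,"wx":0,"wy":0,"wz":0},
  {"x":0.123,"y":0,"z":-0.083,"wx":0,"wy":0,"wz":0},
  {"x":0.144,"y":0,"z":-0.087,"wx":0,"wy":0,"wz":0},
  {"x":0.166,"y":0,"z":-0.089,"wx":0,"wy":0,"wz":0},
  {"x":0.166,"y":0,"z":-0.089,"wx":0,"wy":0,"wz":0},
])

```text
time_s: 46.5
ee_pos: [0.4719, -0.22, 0.1559]
eef_rot: [[0.999, 0.036, -0.003], [0.036, -0.999, -0.001], [-0.003, 0.001, -1.0]]
ft_force: [-1.5, -5.7, 0.1]
gripper_width: 0.0294
grasp_force: 28.8
```

Request:
move_arm([
  {"x":0.006,"y":0,"z":0,"wx":0,"wy":0,"wz":0},
  {"x":0.01,"y":0,"z":0,"wx":0,"wy":0,"wz":0},
  {"x":0.01,"y":0,"z":0,"wx":0,"wy":0,"wz":0},
  {"x":0.01,"y":0,"z":0,"wx":0,"wy":0,"wz":0},
])

```text
time_s: 46.83
ee_pos: [0.4756, -0.2199, 0.1559]
eef_rot: [[0.999, 0.036, -0.002], [0.036, -0.999, -0.001], [-0.002, 0.001, -1.0]]
ft_force: [-2.7, -5.8, -1.7]
gripper_width: 0.0292
grasp_force: 28.7
```

Request:
move_arm([
  {"x":-0.006,"y":0,"z":0,"wx":0,"wy":0,"wz":0},
  {"x":-0.006,"y":0,"z":0,"wx":0,"wy":0,"wz":0},
  {"x":-0.006,"y":0,"z":0,"wx":0,"wy":0,"wz":0},
  {"x":-0.006,"y":0,"z":0,"wx":0,"wy":0,"wz":0},
  {"x":-0.006,"y":0,"z":-0.06,"wx":0,"wy":0,"wz":0},
  {"x":-0.006,"y":0,"z":-0.13,"wx":0,"wy":0,"wz":0},
  {"x":-0.006,"y":0,"z":-0.2,"wx":0,"wy":0,"wz":0},
  {"x":-0.006,"y":0,"z":-0.28,"wx":0,"wy":0,"wz":0},
  {"x":-0.006,"y":0,"z":-0.34,"wx":0,"wy":0,"wz":0},
  {"x":-0.006,"y":0,"z":-0.34,"wx":0,"wy":0,"wz":0},
], hand=0.2)

```text
time_s: 47.67
ee_pos: [0.4747, -0.2203, 0.3342]
eef_rot: [[0.999, 0.036, 0.011], [0.036, -0.999, -0.003], [0.011, 0.004, -1.0]]
ft_force: [-0.1, -0.2, 0.9]
gripper_width: 0.0516
grasp_force: 0.0
```

```bash
python3 - <<'E'
from h import *
print(state()["ee_pos"])
go([0.45505,-0.1865,0.3292],R=np.array([[1,-.001,0],[-.001,-1,0],[0,0,-1.]]))
w,c=snap("wrist","w14")
g=(w.max(2)<45).astype(np.uint8);g[250:]=0
n,l,st,ce=cv2.connectedComponentsWithStats(g);print([(st[i].tolist(),ce[i].round(0).tolist()) for i in range(1,n) if st[i,4]>100])
for t in (0,.1,.2,.3):
    print(t,[proj(c,B(-.085-.121*np.sin(t),y,.066+.121*np.cos(t))).round(1).tolist() for y in(.017,-.017)])
for t in (0,.04,.08):print("lid",[proj(c,B(.075-.152*np.cos(t),y,.126+.152*np.sin(t)+.01)).round(1).tolist() for y in(.138,-.138)])
d=np.load("pics/w2.npz")
E
```

```text
[ 0.47474621 -0.22025001  0.33424686]
t 47.67 xyz [-0.037  -0.0689  0.0094] w [ 0.0023 -0.0069  0.0238]
[([0, 0, 123, 184, 16922], [62.0, 87.0]), ([149, 0, 48, 22, 788], [174.0, 9.0]), ([495, 0, 44, 185, 241], [517.0, 88.0]), ([501, 0, 54, 174, 1741], [530.0, 71.0]), ([531, 0, 43, 113, 1617], [552.0, 54.0]), ([553, 0, 47, 117, 1694], [576.0, 54.0]), ([572, 0, 55, 120, 2155], [599.0, 57.0]), ([594, 0, 41, 120, 381], [614.0, 58.0]), ([602, 5, 38, 116, 1996], [626.0, 78.0]), ([305, 165, 29, 36, 975], [319.0, 182.0]), ([243, 172, 27, 35, 790], [256.0, 189.0]), ([370, 172, 25, 33, 775], [382.0, 188.0])]
0 [[304.2, 193.7], [335.6, 193.7]]
0.1 [[304.4, 204.2], [335.4, 204.1]]
0.2 [[304.7, 213.9], [335.2, 213.8]]
0.3 [[305.0, 222.7], [334.9, 222.6]]
lid [[208.8, 176.7], [430.2, 176.1]]
lid [[207.0, 177.7], [432.1, 177.0]]
lid [[205.0, 178.5], [434.1, 177.8]]
```

Request:
move_arm([
  {"x":-0.037,"y":-0.069,"z":0.009,"wx":0.002,"wy":-0.003,"wz":0.024},
  {"x":-0.037,"y":-0.069,"z":0.009,"wx":0.002,"wy":-0.003,"wz":0.024},
  {"x":-0.037,"y":-0.069,"z":0.009,"wx":0.002,"wy":-0.003,"wz":0.024},
  {"x":-0.037,"y":-0.069,"z":0.009,"wx":0.002,"wy":-0.003,"wz":0.024},
  {"x":-0.037,"y":-0.069,"z":0.009,"wx":0.002,"wy":-0.003,"wz":0.024},
])

```text
time_s: 48.13
ee_pos: [0.4541, -0.1857, 0.3217]
eef_rot: [[1.0, -0.001, -0.005], [-0.001, -1.0, 0.003], [-0.005, -0.003, -1.0]]
ft_force: [-0.1, 0.4, 0.1]
gripper_width: 0.0508
grasp_force: 0.0
```

```bash
python3 - <<'E'
from h import *
snap("wrist","w15");print(state()["ee_pos"])
for k in("w2","w15"):
    d=np.load(f"pics/{k}.npz");c=dict(camera_matrix=d["K"],cam_to_world=d["T"]);im=d["im"]
    m=(im.max(2)<45).astype(np.uint8);m[205:]=0;m[:145]=0;m[:,:230]=0;m[:,470:]=0
    n,l,st,ce=cv2.connectedComponentsWithStats(m)
    for i in range(1,n):
        if st[i,4]>100:
            x,y,w,h,a=st[i];print(k,st[i],"ctr",ray(c,*ce[i],.16).round(4),"bottom edge",ray(c,x+w/2,y+h,.187).round(4),"top edge",ray(c,x+w/2,y,.16).round(4))
E
```

```text
[ 0.45411843 -0.18587189  0.32162437]
w2 [ 332  147   34   37 1034] ctr [ 0.4771 -0.2199  0.16  ] bottom edge [ 0.4617 -0.2179  0.187 ] top edge [ 0.4967 -0.2196  0.16  ]
w2 [399 151  28  37 902] ctr [ 0.4717 -0.2918  0.16  ] bottom edge [ 0.4571 -0.2856  0.187 ] top edge [ 0.4922 -0.2906  0.16  ]
w2 [269 157  27  37 853] ctr [ 0.4657 -0.1446  0.16  ] bottom edge [ 0.4509 -0.1476  0.187 ] top edge [ 0.4859 -0.1458  0.16  ]
w15 [ 333  146   36   38 1102] ctr [ 0.4771 -0.2199  0.16  ] bottom edge [ 0.4621 -0.2176  0.187 ] top edge [ 0.4972 -0.2192  0.16  ]
w15 [402 151  29  38 931] ctr [ 0.4717 -0.2916  0.16  ] bottom edge [ 0.4567 -0.2851  0.187 ] top edge [ 0.4917 -0.2901  0.16  ]
w15 [269 157  28  37 891] ctr [ 0.4657 -0.1446  0.16  ] bottom edge [ 0.4516 -0.1476  0.187 ] top edge [ 0.4855 -0.1456  0.16  ]
```

The clasp and both lid tabs sit where they were at the start, when closed, to well under 1 mm, and the robot is clear. I'm handing the job in.

```bash
python3 -c "
from workcell import *
print(close_job())"
```

```text
the job is handed in; nothing more can be done
None
```

I handed the job in at about 48 s of robot time. Both cassettes are in the box, the cover is on its studs, the lid is shut and the clasp is home by my camera and force checks; the hand-in gave no verdict.

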